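# Sort the muddled Easter sweets back into their display holders

### The job

Customers have left five Easter sweets muddled along the front of the table (leave the stock on the tiered stand alone). Stand the two cream chocolate hares upright in the two-bay wooden tray, one in each bay, stand the two decorated tin eggs upright in the round wells of the wooden rack, one in each well, and put the small gold foil egg in the white dish. Set each one down rather than dropping it, and do not push the price sign aside.

Things in the scene. Friction and masses are not known exactly. Their poses are not given: they have to be found in the camera images.
- tall_hare: Taller of the two loose cream hares, 123 mm high, upright ears. Origin under its body, z up, face along its -x. Body 41 mm (x, -19 to +22) by 47 mm (y) up to 52 mm high; head above (x -20 to +14); ears within 20 mm either side in y. Starts upright, facing the robot within 0.5 rad. 0.12 kg. Grip it along its x, about 45 mm above the base.
- small_hare: Smaller of the two loose cream hares, 82 mm high. Origin under its body, z up, face along its -x. Body 33 mm (x, -15 to +18) by 39 mm (y) up to 42 mm high; ears, 49 to 74 mm up, spread 27 mm either side in y, so grip it along its x, about 36 mm above the base. Starts upright, facing the robot within 0.5 rad. 0.12 kg.
- mint_egg: Mint green decorated tin egg with a bow, standing on its flattened end, 91 mm high with the bow; the solid egg is about 48 mm across and 68 mm high, its axis at x 0, y +2 mm. Origin at its foot, z up. 0.06 kg. Stands upright on the table at any yaw; grip it at 36 mm above its foot.
- violet_egg: Violet decorated tin egg with a bow, standing on its flattened end, 96 mm high with the bow; the solid egg is about 52 mm across and 74 mm high, its axis at x 0, y +3 mm. Origin at its foot, z up. 0.06 kg. Stands upright on the table at any yaw; grip it at 36 mm above its foot.
- foil_egg: Small gold foil-wrapped egg lying on its flat side, 42 mm long (x) by 33 mm (y) by 32 mm high. Origin at the middle of its underside, z up. Its long axis starts within 0.4 rad of the left-right direction; pinch it along its y, at mid-height or a little above. 0.03 kg.
- hare_tray: Fixed pale wood tray for the hares, 84 (x) x 170 (y) x 18 mm high, brass plaque on its -x long side, one divider making two bays, each 74 x 77 mm, centred at x 0, y +41 and -41 mm. Walls 5 mm thick, inner floor 5 mm above the table. Origin under its centre, x (short side) roughly away from the robot, z up; yaw within 0.2 rad.
- egg_rack: Fixed pale wood block for the tin eggs, 88 (x) x 170 (y) x 20 mm high, brass plaque on its -x long side, two round wells 75 mm across and 12 mm deep (well floor 8 mm above the table) centred at x 0, y +41 and -41 mm. Origin under its centre, x (short side) roughly away from the robot, z up; yaw within 0.2 rad.
- dish: Round white ceramic dish for the foil egg, fixed, 114 mm across the rim, 22 mm high, walls 4 mm, inner floor 5 mm above the table and about 90 mm across. Origin under its centre.
- sign: Bystander: small oak block 24 x 56 x 18 mm with an upright price card in it, 55 mm high overall, standing loose among the sweets. Origin under its centre.
- tier_stand: Obstacle, fixed, never moves: grey metal stand with three round tiers carrying other sweets: 308 mm across at 45 mm up, 234 mm at 200 mm (hares on it reach 335 mm), 150 mm at 388 mm (an egg on it), pole to 540 mm and a pinwheel above. Origin on the table at its axis, z up. Swing round its front.
Things that resemble listed ones, but are neither listed nor needed, are in the scene too. What is shaped like the small_hare but red is not meant.

How it is judged:
By the outcome, as a careful person would: the job done as asked, in the order asked, and still so for the second after the job is handed in, with the robot touching nothing.
It also fails if it takes over 136 s, if anything falls off the work surface, if the arm or the gripper's body presses on something with over 40 N, if the wrist force passes 120 N, or if a joint passes its speed limit or range.

### The arm

A 6-joint arm with a two-finger parallel gripper is mounted at the origin on a cart in front of the work surface, level with it; the furniture and walls round the work are solid. World frame = base frame: x ahead of the robot, y to its left, z up, the work surface at z = 0. Lengths are in m, angles in rad, forces in N, time in s.
With the tool pointing down it reaches from about 0.3 to 0.775 m from the base axis. Payload 14.6 kg.
Tool frame: the origin (TCP) lies at the very end of the fingers, on their centre line; the grasp point (between the pads) lies 19 mm behind it; z points along the fingers, y is the direction in which the jaws open and shut (so a half turn about z gives the same grasp; the last joint's range is limited). The gripper opens to 94 mm and grips with 3 to 60 N. Pads are 16 mm wide; open, the fingers measure 119 mm over their backs; the gripper's body (75 mm by 177 mm) begins 78 mm behind the grasp point.
Start: joints at [-1.253, 0.3, 1.521, -0, 1.321, -0.067], TCP at [0.206, -0.51, 0.205] pointing down, gripper open.
Joint ranges: [-3.03, 3.03], [-0.79, 2.21], [0.23, 2.52], [-1.04, 4.18], [0, 3.07], [-2.55, 2.55]. Speed limits (rad/s): [2.22, 2.22, 2.57, 3.14, 3.14, 3.14].

### API

Orientations are given as [roll, pitch, yaw] about the fixed x, y, z axes, in that order (R = Rz(yaw) Ry(pitch) Rx(roll)).
In Python, from station import status, camera, ctrl gives the robot as it stands. The module is installed in compiled form; this text tells all that it offers.
- The arm moves only by the shell command python3 -m jog 'ROWS' [FORCE]. ROWS is JSON, a list of rows, each a list of 7 numbers: the shift along the tool's x, y, z each as a share of 1000 mm, from -1 to 1, then the turn, a rotation vector about the tool's x, y, z each as a share of pi/2 rad, from -1 to 1, then the opening, from -1 (shut) to 1 (fully open), so that 0 is half open. A call has 1 to 20 rows; each row is the pose to reach, as a shift and turn from the pose measured when the call began, along the tool's axes at that moment; what a row does not reach only later rows make up. A row lasts 1/10 s, in which the tool goes at most 50 mm and 8.59 degrees, less where a joint would pass 70% of its speed; a pose out of reach is approached as far as the arm can. A call with a number of a shift or a turn outside -1 to 1 is refused whole. A call with a gripper value outside its range is refused whole. The fingers move at their own pace and stop on an object; FORCE is the grip in N (left out, the last holds). Time passes only in rows, so rows that repeat a pose let the fingers close. It gives the time, the measured TCP pose, the force and the opening at its end, in the units of the state.
- status.get_obs(): the state, without advancing time (a new reading comes with each control period).
- camera(name): name is "scene" or "top" or "wrist"; returns a dict with "image" (420x560x3 uint8, red, green, blue), "fx", "fy", "cx", "cy" (pixels), "world_from_camera" (4x4, takes a point from camera to world coordinates). Camera axes: x right, y down, z forward; pixel columns grow to the right and rows downward; lengths in m; the calibration is good to about 2 mm. A picture is of the moment at which its call begins. There is no depth.
- ctrl.hand_in(): hands the job in, once; it reports no verdict.
The state is a dict: "time_s": time; "qpos": joint angles; "joint_vel": joint speeds; "tau": joint torques, N m; "ee_pos": TCP position; "eef_rot": TCP orientation; "force": force on the tool from outside, world axes, zero at the start; "moment": the same for the moment, N m; "grip_width": finger opening in m.
Only numpy, scipy, OpenCV 4.12 (cv2) and the standard library are available. Lean on these libraries where they do the work, as an engineer would, in place of code of your own. Each camera call takes 0.05 s, during which the arm holds its last target.

## Working session

There is one attempt and no reset: what is moved stays moved. The work goes in short steps, Python scripts to look and compute and a shell command to move; the robot and the scene stay as the last step left them, time stands still between calls to the robot, and variables do not carry over. Pictures are saved under pics/ and viewed, and the job is handed in when it is done.

```bash
mkdir -p pics; python3 - <<'E'
from station import status, camera, ctrl
import cv2, numpy as np
o=status.get_obs()
for k,v in o.items(): print(k,np.round(v,4).tolist() if not isinstance(v,float) else v)
for n in ["scene","top","wrist"]:
    c=camera(n); cv2.imwrite(f"pics/{n}0.png",c["image"][:,:,::-1])
    print(n,c["fx"],c["fy"],c["cx"],c["cy"]);print(np.round(c["world_from_camera"],4).tolist())
E
```

```text
time_s 0.0
qpos [-1.2526, 0.3005, 1.5216, 0.0, 1.3207, -0.0666]
joint_vel [0.0003, -0.0015, -0.0005, -0.001, 0.0008, 0.0024]
tau [0.0003, -53.18, -35.2738, 0.0708, 0.0244, -0.0001]
ee_pos [0.2064, -0.5095, 0.2049]
eef_rot [-3.1404, -0.0001, 0.3848]
force [0.6025, -0.418, -0.1987]
moment [0.0189, 0.0019, -0.0191]
grip_width 0.09389774572737854
scene 460.3557938947643 460.3557938947643 286.33161445271 209.14885289937914
[[-0.753, -0.495, 0.4335, 0.0659], [-0.6579, 0.5758, -0.4854, 0.5521], [-0.0094, -0.6507, -0.7593, 0.8752], [0.0, 0.0, 0.0, 1.0]]
top 469.3809421061281 469.3809421061281 279.48679770437997 199.29520282848918
[[0.0502, -0.9737, 0.2224, 0.3003], [-0.9987, -0.0504, 0.0046, 0.0095], [0.0067, -0.2223, -0.9749, 1.0707], [0.0, 0.0, 0.0, 1.0]]
wrist 302.34003102833833 302.34003102833833 281.2958566690127 211.89620444444887
[[0.3759, -0.9011, -0.2162, 0.2684], [-0.9266, -0.366, -0.0861, -0.4836], [-0.0016, 0.2327, -0.9725, 0.3845], [0.0, 0.0, 0.0, 1.0]]
```

View pics/top0.png

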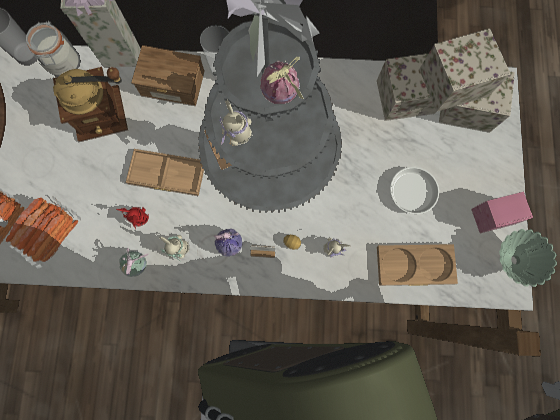

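View pics/scene0.png

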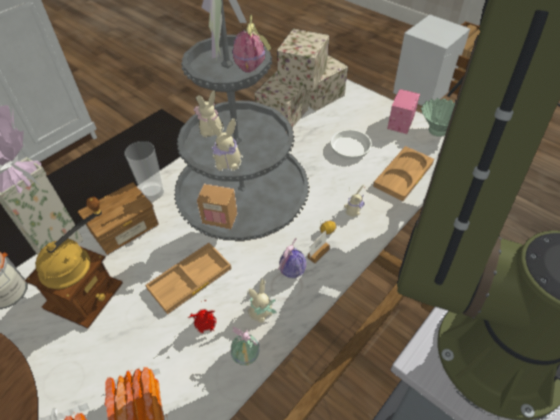

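View pics/wrist0.png

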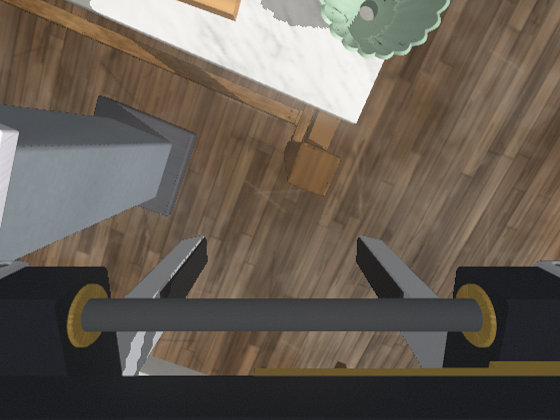

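```bash
python3 - <<'E'
import cv2
i=cv2.imread("pics/top0.png"); 
cv2.imwrite("pics/topA.png",cv2.resize(i[140:290,100:300],None,fx=4,fy=4,interpolation=cv2.INTER_CUBIC))
cv2.imwrite("pics/topB.png",cv2.resize(i[150:300,270:470],None,fx=4,fy=4,interpolation=cv2.INTER_CUBIC))
i=cv2.imread("pics/scene0.png"); 
cv2.imwrite("pics/scA.png",cv2.resize(i[180:370,180:430],None,fx=3.2,fy=3.2,interpolation=cv2.INTER_CUBIC)[:600])
E
```

```text
(no output)
```

View pics/topA.png

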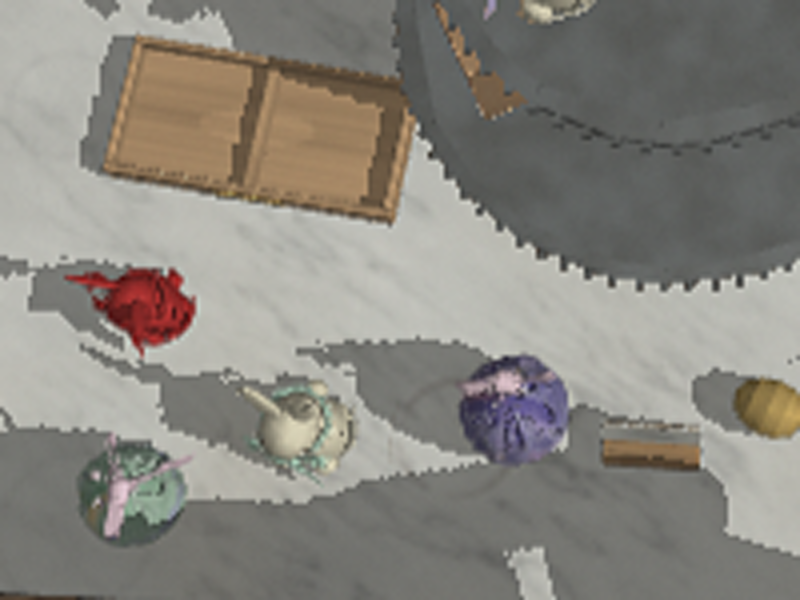

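View pics/topB.png

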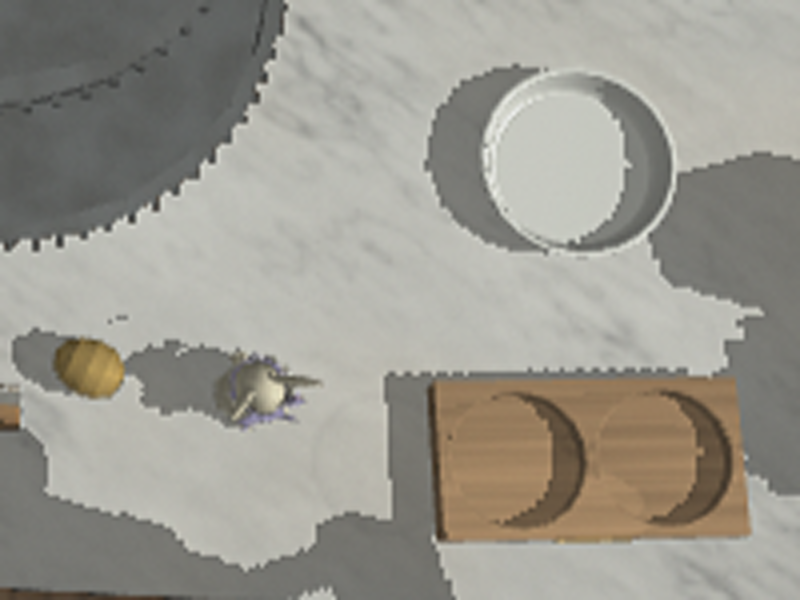

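View pics/scA.png

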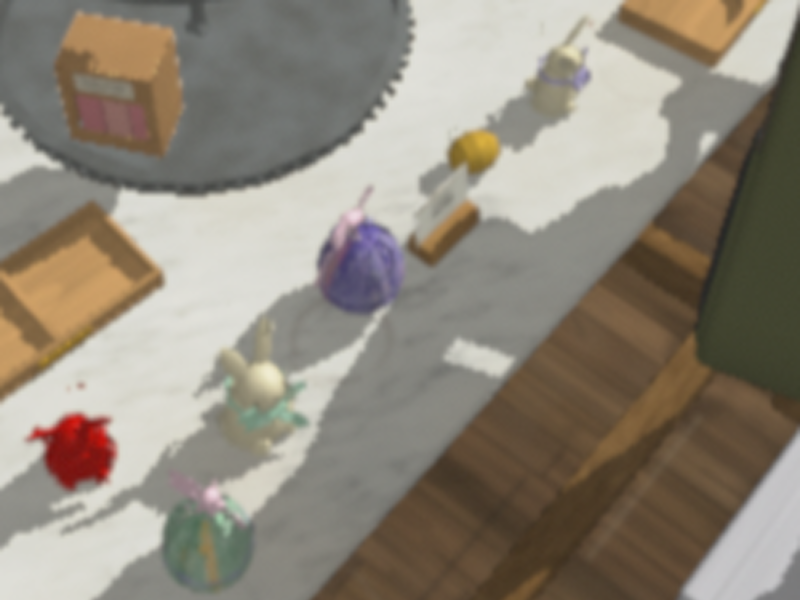

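```bash
cat > h.py <<'E'
from station import status, camera, ctrl
import numpy as np, cv2
from scipy.spatial.transform import Rotation as R
def ray(c,u,v):
    T=c["world_from_camera"]; T=np.array(T)
    d=T[:3,:3]@np.array([(u-c["cx"])/c["fx"],(v-c["cy"])/c["fy"],1]); return T[:3,3],d
def pz(c,u,v,z):
    o,d=ray(c,u,v); return o+d*(z-o[2])/d[2]
def proj(c,P):
    T=np.array(c["world_from_camera"]); P=np.atleast_2d(P); q=(P-T[:3,3])@T[:3,:3]
    return np.c_[c["fx"]*q[:,0]/q[:,2]+c["cx"],c["fy"]*q[:,1]/q[:,2]+c["cy"]]
def tri(obs):
    A=np.zeros((3,3));b=np.zeros(3)
    for c,u,v in obs:
        o,d=ray(c,u,v);d=d/np.linalg.norm(d);M=np.eye(3)-np.outer(d,d);A+=M;b+=M@o
    return np.linalg.solve(A,b)
def goto(p,yaw=None):
    # shift in tool frame (m == share of 1000mm), rotvec share; tool straight down
    o=status.get_obs(); Rt=R.from_euler('xyz',o["eef_rot"])
    s=Rt.inv().apply(np.array(p)-o["ee_pos"])
    y=o["eef_rot"][2] if yaw is None else yaw
    r=(Rt.inv()*R.from_euler('xyz',[np.pi,0,y])).as_rotvec()/(np.pi/2)
    print("row",np.round(s,4).tolist(),np.round(r,4).tolist(),"len %.3f ang %.1f"%(np.linalg.norm(s),np.linalg.norm(r)*90))
def st():
    o=status.get_obs(); print("t %.2f"%o["time_s"],"p",np.round(o["ee_pos"],4),"rpy",np.round(o["eef_rot"],3),"f",np.round(o["force"],1),"w %.4f"%o["grip_width"],"q",np.round(o["qpos"],2))
E
python3 - <<'E'
from h import *
c=camera("top")
f=lambda u,v,z:np.round(pz(c,u,v,z)[:2],4)
A=lambda x,y:(100+x/4,140+y/4)
B=lambda x,y:(270+x/4,150+y/4)
print("tray corners",[f(*A(*p),.018).tolist() for p in [(140,38),(415,82),(393,222),(105,170)]])
print("rack",[f(*B(*p),.020).tolist() for p in [(433,378),(738,378),(750,535),(440,540)]])
print("dish",f(*B(582,160),.022))
print("tall",f(*A(300,435),.03))
print("small",f(*B(255,390),.03))
print("mint",f(*A(133,493),.035)); print("violet",f(*A(515,410),.035))
print("foil",f(*B(90,368),.016)); print("sign",f(*A(650,455),.018),"red",f(*A(152,305),.03))
print("tier",[f(*B(*p),.045).tolist() for p in [(0,248),(285,0)]])
E
```

```text
tray corners [[0.6429, 0.36], [0.6243, 0.1963], [0.5397, 0.2017], [0.5619, 0.3706]]
rack [[0.4473, -0.2127], [0.4561, -0.3844], [0.369, -0.3882], [0.3577, -0.2168]]
dish [ 0.5777 -0.2977]
tall [0.4134 0.2402]
small [ 0.4341 -0.1116]
mint [0.3765 0.3271]
violet [0.4327 0.1217]
foil [ 0.4436 -0.0198]
sign [0.4135 0.0462] red [0.4821 0.3305]
tier [[0.5042, 0.034], [0.6577, -0.1216]]
```

```bash
python3 - <<'E'
from h import *
goto([.43,-.11,.25],np.pi/2); goto([.43,.13,.25],np.pi/2); goto([.41,.24,.25],np.pi/2)
E
```

```text
row [0.3573, -0.2865, -0.0447] [-0.0003, -0.0003, -0.755] len 0.460 ang 68.0
row [0.4473, -0.509, -0.0445] [-0.0003, -0.0003, -0.755] len 0.679 ang 68.0
row [0.4701, -0.6184, -0.0445] [-0.0003, -0.0003, -0.755] len 0.778 ang 68.0
```

```bash
python3 -m jog '[[0.357,-0.286,-0.045,0,0,-0.755,1],[0.357,-0.286,-0.045,0,0,-0.755,1],[0.357,-0.286,-0.045,0,0,-0.755,1],[0.357,-0.286,-0.045,0,0,-0.755,1],[0.357,-0.286,-0.045,0,0,-0.755,1],[0.357,-0.286,-0.045,0,0,-0.755,1],[0.357,-0.286,-0.045,0,0,-0.755,1],[0.357,-0.286,-0.045,0,0,-0.755,1],[0.357,-0.286,-0.045,0,0,-0.755,1],[0.357,-0.286,-0.045,0,0,-0.755,1],[0.357,-0.286,-0.045,0,0,-0.755,1],[0.357,-0.286,-0.045,0,0,-0.755,1]]' 15
python3 - <<'E'
from h import *
st(); c=camera("wrist"); cv2.imwrite("pics/w1.png",c["image"][:,:,::-1]); np.save("w1.npy",c,allow_pickle=True)
goto([.41,.235,.25],np.pi/2)
E
```

```text
time_s: 1.4
ee_pos: [0.4295, -0.1113, 0.2501]
eef_rot: [-3.141, -0.001, 1.57]
force: [0.1, 0.1, 0.3]
grip_width: 0.0941
t 1.40 p [ 0.4295 -0.1113  0.2501] rpy [-3.141e+00 -1.000e-03  1.570e+00] f [0.1 0.1 0.3] w 0.0941 q [-0.34  0.03  1.74  0.    1.38 -0.34]
row [0.3466, -0.0199, 0.0003] [-0.0004, -0.0004, -0.0009] len 0.347 ang 0.1
```

View pics/w1.png

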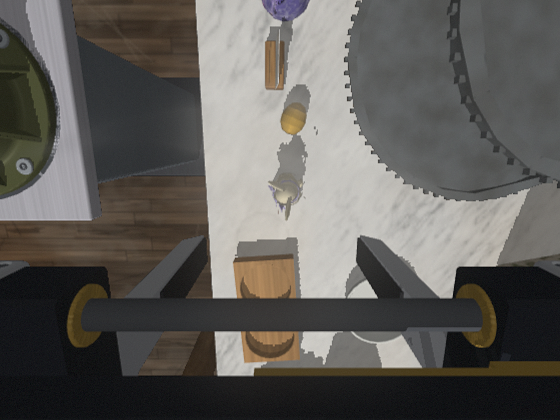

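```bash
python3 -m jog '[[0.33,-0.02,0,0,0,0,1],[0.33,-0.02,0,0,0,0,1],[0.33,-0.02,0,0,0,0,1],[0.33,-0.02,0,0,0,0,1],[0.33,-0.02,0,0,0,0,1],[0.33,-0.02,0,0,0,0,1],[0.33,-0.02,0,0,0,0,1],[0.33,-0.02,0,0,0,0,1],[0.33,-0.02,0.05,0,0,0,1],[0.33,-0.02,0.05,0,0,0,1],[0.33,-0.02,0.05,0,0,0,1]]' 15
python3 - <<'E'
from h import *
st(); c=camera("wrist"); i=c["image"][:,:,::-1]; cv2.imwrite("pics/w2.png",i); np.save("w2.npy",c,allow_pickle=True)
cv2.imwrite("pics/w2z.png",cv2.resize(i[90:290,180:440],None,fx=3,fy=3,interpolation=cv2.INTER_CUBIC))
c=np.load("w1.npy",allow_pickle=True).item();i=c["image"][:,:,::-1]
cv2.imwrite("pics/w1z.png",cv2.resize(i[60:220,200:400],None,fx=3.7,fy=3.7,interpolation=cv2.INTER_CUBIC))
E
```

```text
time_s: 2.55
ee_pos: [0.4102, 0.2171, 0.2009]
eef_rot: [-3.14, 0.0, 1.567]
force: [0.6, -0.5, 0.3]
grip_width: 0.0942
t 2.55 p [0.4102 0.2171 0.2009] rpy [-3.14   0.     1.567] f [ 0.6 -0.5  0.3] w 0.0942 q [0.41 0.11 1.76 0.   1.27 0.41]
```

View pics/w2.png

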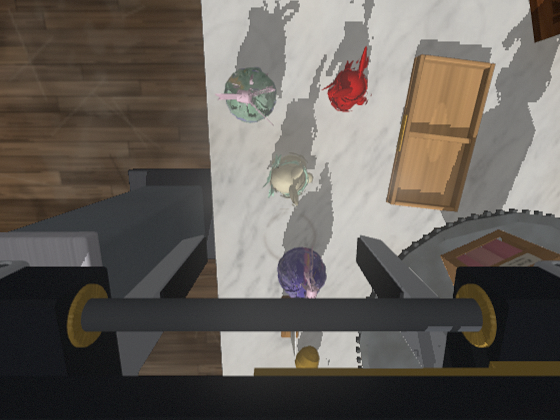

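View pics/w2z.png

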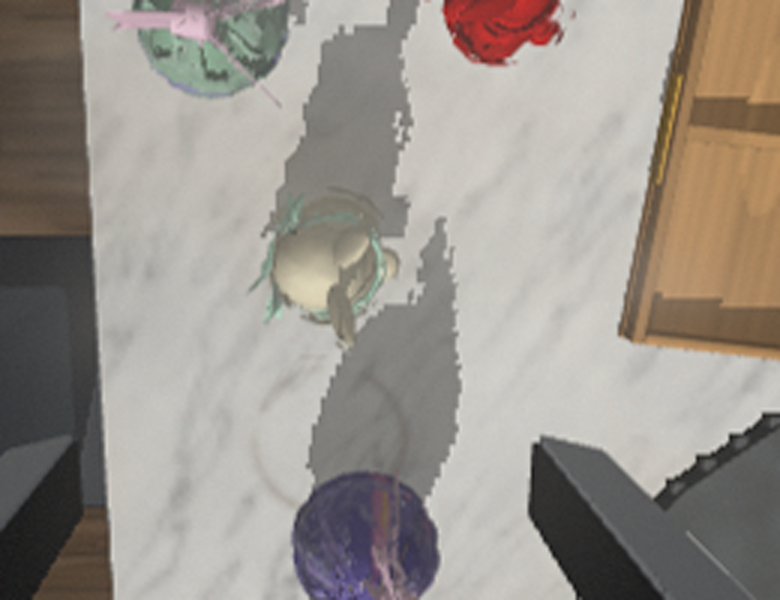

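View pics/w1z.png

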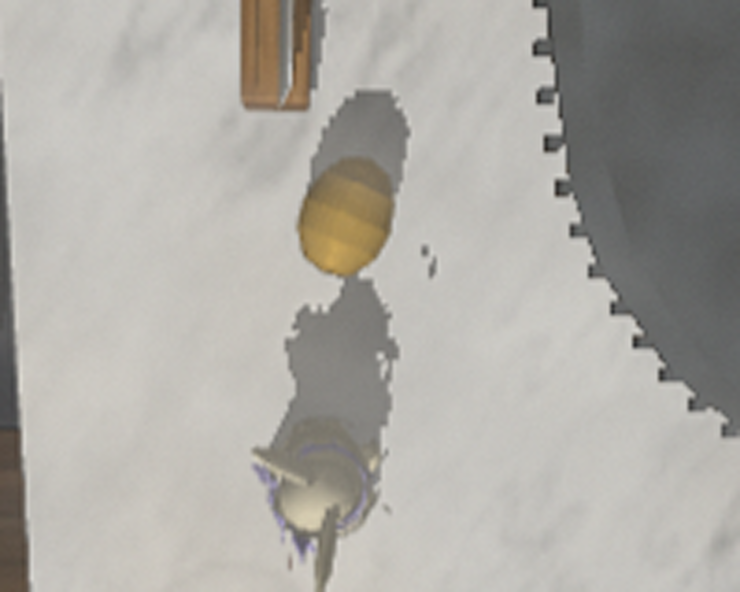

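```bash
cat > ov.py <<'E'
from h import *
def ov(c,im,objs,box,s,name):
    u0,u1,v0,v1=box
    z=cv2.resize(im[v0:v1,u0:u1],None,fx=s,fy=s,interpolation=cv2.INTER_CUBIC).copy()
    for (x,y,yaw,curves) in objs:
        Rz=np.array([[np.cos(yaw),-np.sin(yaw),0],[np.sin(yaw),np.cos(yaw),0],[0,0,1]])
        for pts,col,closed in curves:
            p=proj(c,np.array(pts)@Rz.T+[x,y,0]); p=((p-[u0,v0]+.5)*s).astype(int)
            cv2.polylines(z,[p.reshape(-1,1,2)],closed,col,1)
    cv2.imwrite(name,z)
t=np.linspace(0,2*np.pi,40)
def ell(x0,x1,y0,y1,z): return np.c_[(x0+x1)/2+(x1-x0)/2*np.cos(t),(y0+y1)/2+(y1-y0)/2*np.sin(t),0*t+z]
TALL=[(ell(-.019,.022,-.0235,.0235,.0),(0,0,255),True),(ell(-.019,.022,-.0235,.0235,.03),(0,255,0),True),([[0,.02,.12],[0,-.02,.12]],(255,0,0),False),([[-.02,0,.065],[.014,0,.065]],(255,0,255),False)]
SMALL=[(ell(-.015,.018,-.0195,.0195,.0),(0,0,255),True),(ell(-.015,.018,-.0195,.0195,.022),(0,255,0),True),([[0,.027,.07],[0,-.027,.07]],(255,0,0),False)]
def EGG(r,h,oy): return [(ell(-r,r,oy-r,oy+r,.032),(0,255,0),True)]
FOIL=[(ell(-.021,.021,-.0165,.0165,.016),(0,0,255),True)]
def boxp(x,y,z,yc=0): return [[-x,yc-y,z],[x,yc-y,z],[x,yc+y,z],[-x,yc+y,z]]
TRAY=[(boxp(.042,.085,.018),(0,255,0),True),(boxp(.037,.0385,.018,.041),(0,0,255),True),(boxp(.037,.0385,.018,-.041),(0,0,255),True)]
RACK=[(boxp(.044,.085,.02),(0,255,0),True),(ell(-.0375,.0375,.0035,.0785,.02),(0,0,255),True),(ell(-.0375,.0375,-.0785,-.0035,.02),(0,0,255),True)]
DISH=[(ell(-.057,.057,-.057,.057,.022),(0,0,255),True)]
SIGN=[(boxp(.012,.028,.018),(0,255,0),True)]
E
cat > go.py <<'E'
from ov import *
w1=np.load("w1.npy",allow_pickle=True).item();w2=np.load("w2.npy",allow_pickle=True).item();
for c,p,q,z in ((w1,(255,452),(322,590),.07),):
    a=pz(c,200+p[0]/3.7,60+p[1]/3.7,z);b=pz(c,200+q[0]/3.7,60+q[1]/3.7,z);d=a-b;print("small",(a+b)/2,np.linalg.norm(d),np.arctan2(-d[0],d[1]))
c=w2;a=pz(c,180+350/3,90+240/3,.12);b=pz(c,180+345/3,90+340/3,.12);d=a-b;print("tall",(a+b)/2,np.linalg.norm(d),np.arctan2(-d[0],d[1]))
P=dict(tall=(.4134,.2402,-.09,TALL),small=(.436,-.111,.45,SMALL),mint=(.3765,.327,0,EGG(.024,0,0)),violet=(.433,.122,0,EGG(.026,0,0)),foil=(.4436,-.02,1.4,FOIL),tray=(.592,.282,-.12,TRAY),rack=(.4075,-.3005,.06,RACK),dish=(.5777,-.2977,0,DISH),sign=(.4135,.0462,0,SIGN))
import json,os
top=camera("top") if not os.path.exists("top.npy") else np.load("top.npy",allow_pickle=True).item()
np.save("top.npy",top,allow_pickle=True)
im=lambda c:np.ascontiguousarray(c["image"][:,:,::-1])
ov(w2,im(w2),P.values(),(200,400,60,210),4,"pics/o2.png")
ov(w1,im(w1),P.values(),(230,330,80,220),4.2,"pics/o1.png")
ov(w2,im(w2),P.values(),(380,520,30,230),2.9,"pics/o3.png")
t0=cv2.imread("pics/top0.png")
ov(top,t0,P.values(),(270,470,150,300),4,"pics/o4.png")
ov(top,t0,P.values(),(100,300,140,290),4,"pics/o5.png")
E
python3 go.py
```

```text
small [ 0.42514247 -0.11553972  0.07      ] 0.05098685233237649 0.4428405715576212
tall [0.42246047 0.24520867 0.12      ] 0.029207673397740646 -0.041235747606238736
```

View pics/o2.png

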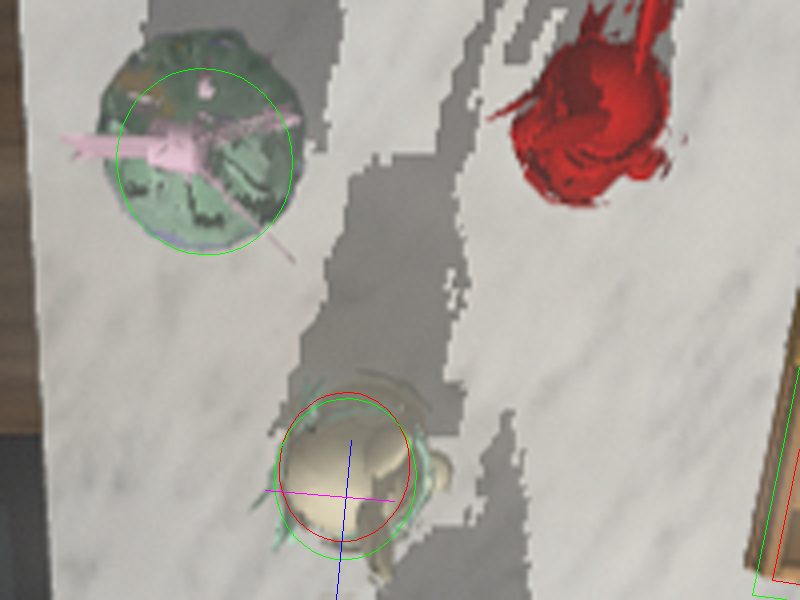

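View pics/o1.png

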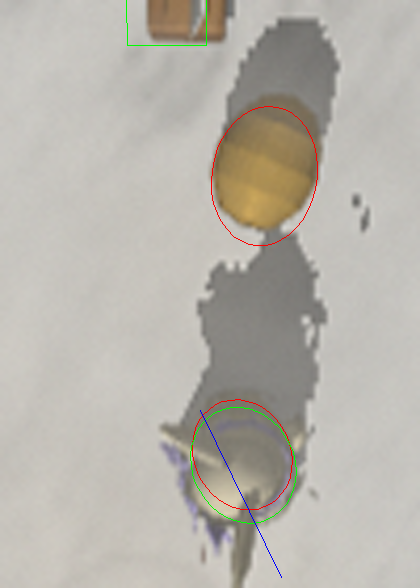

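View pics/o3.png

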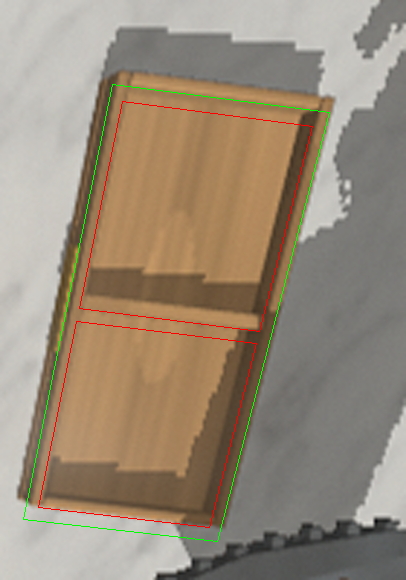

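View pics/o4.png

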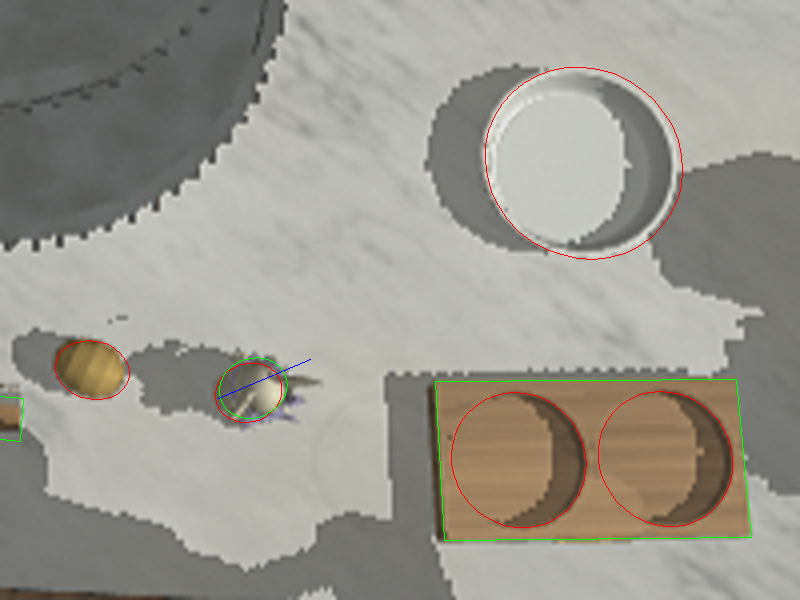

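View pics/o5.png

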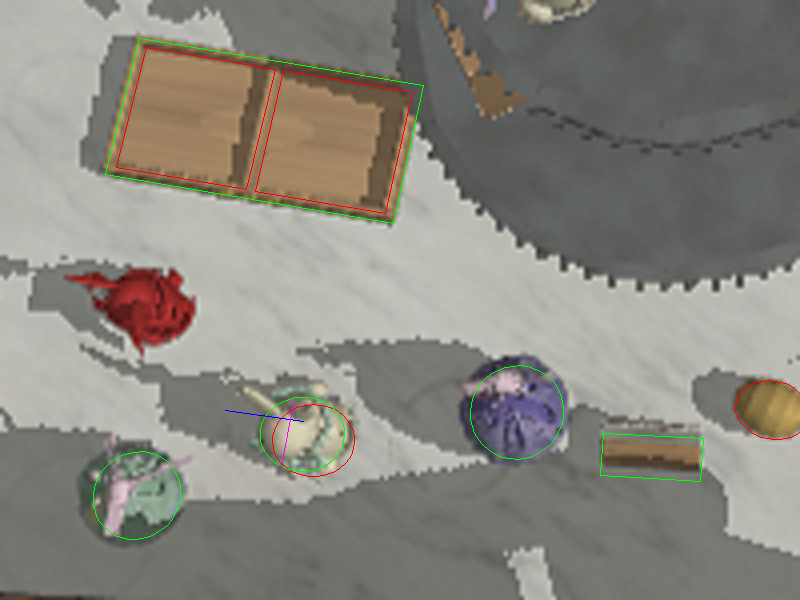

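```bash
cat >> go.py <<'E'
sc=camera("scene"); s0=im(sc); np.save("sc.npy",sc,allow_pickle=True)
ov(sc,s0,P.values(),(130,330,220,370),4,"pics/o6.png")
ov(sc,s0,P.values(),(290,450,110,270),3.7,"pics/o7.png")
w2=camera("wrist"); st()
ov(w2,im(w2),P.values(),(200,520,30,230),2.5,"pics/o8.png")
E
python3 go.py
```

```text
small [ 0.42514247 -0.11553972  0.07      ] 0.05098685233237649 0.4428405715576212
tall [0.42246047 0.24520867 0.12      ] 0.029207673397740646 -0.041235747606238736
t 2.75 p [0.4106 0.2182 0.202 ] rpy [ 3.140e+00 -2.000e-03  1.568e+00] f [0.1 0.8 0. ] w 0.0941 q [0.41 0.11 1.76 0.   1.27 0.41]
```

View pics/o6.png

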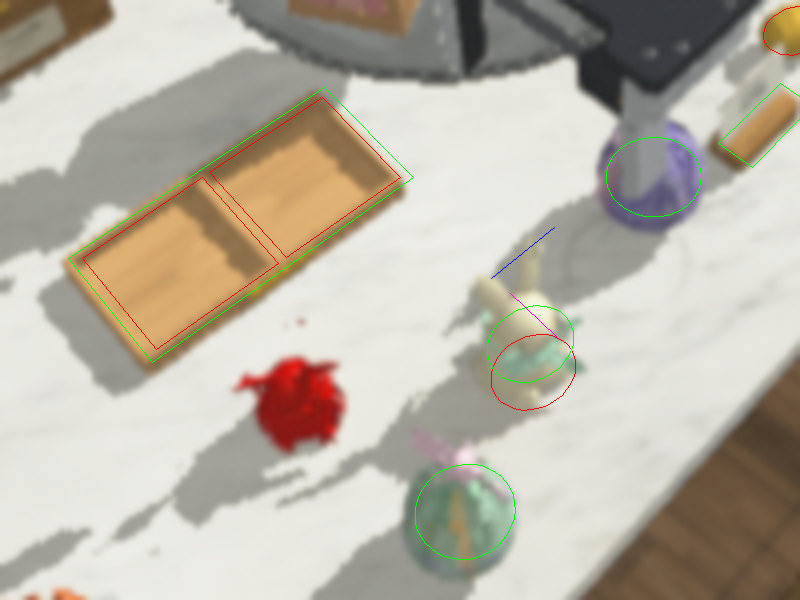

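View pics/o7.png

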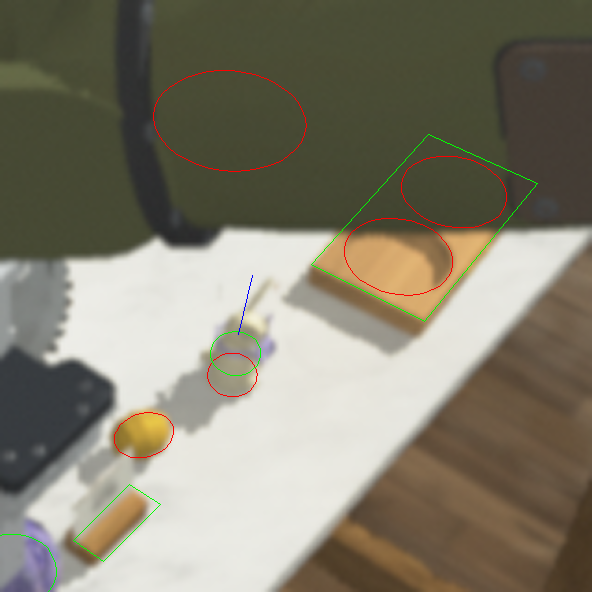

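View pics/o8.png

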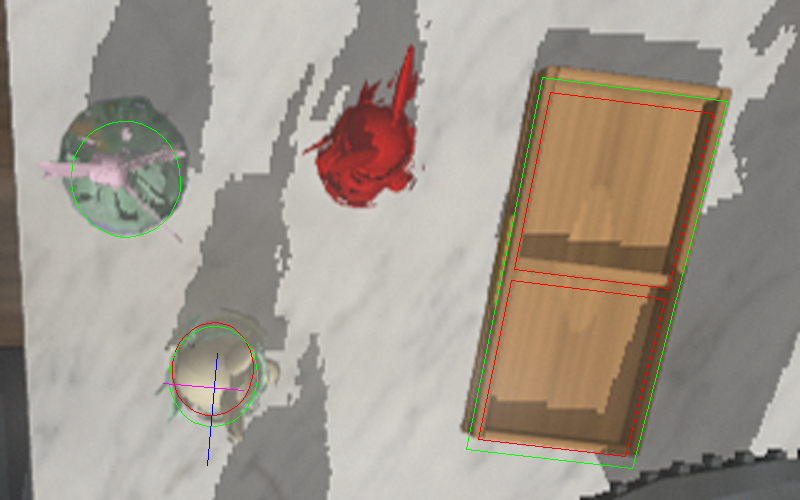

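```bash
python3 - <<'E'
from h import *
w2=np.load("w2.npy",allow_pickle=True).item();top=np.load("top.npy",allow_pickle=True).item();sc=np.load("sc.npy",allow_pickle=True).item()
for z in (.01,.02): print("tail", pz(w2,180+388/3,90+264/3,z), pz(top,100+322/4,140+388/4,z))
i=w2["image"][:,:,::-1];cv2.imwrite("pics/a.png",cv2.resize(i[145:215,255:335],None,fx=8,fy=8,interpolation=cv2.INTER_CUBIC))
i=sc["image"][:,:,::-1];cv2.imwrite("pics/b.png",cv2.resize(i[270:330,235:285],None,fx=9,fy=9,interpolation=cv2.INTER_CUBIC))
E
```

```text
tail [0.44391594 0.23936632 0.01      ] [0.44284503 0.23482859 0.01      ]
tail [0.44301897 0.24059709 0.02      ] [0.44150126 0.23270455 0.02      ]
```

View pics/a.png

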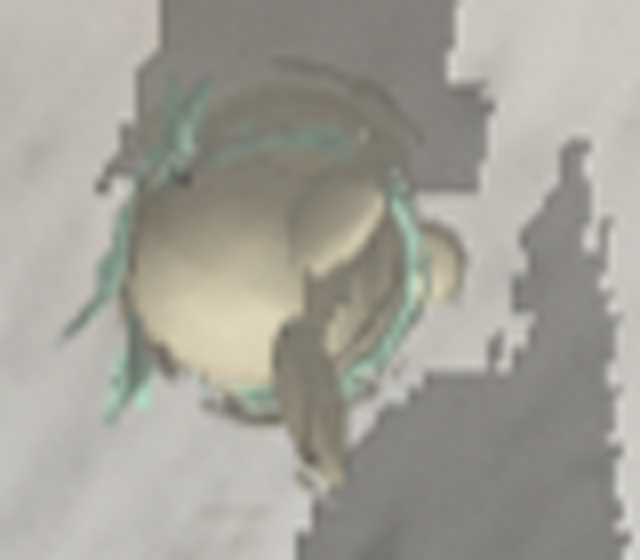

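View pics/b.png

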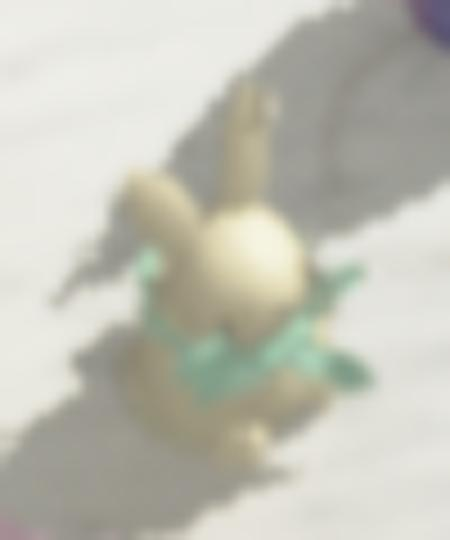

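```bash
python3 - <<'E'
from h import *
goto([.418,.2435,.030],np.pi/2-.1)
E
```

```text
row [0.0251, 0.0071, 0.172] [0.0009, -0.0011, 0.0622] len 0.174 ang 5.6
```

```bash
python3 -m jog '[[0.025,0.007,0.03,0,0,0.062,1],[0.025,0.007,0.06,0,0,0.062,1],[0.025,0.007,0.09,0,0,0.062,1],[0.025,0.007,0.12,0,0,0.062,1],[0.025,0.007,0.14,0,0,0.062,1],[0.025,0.007,0.155,0,0,0.062,1],[0.025,0.007,0.165,0,0,0.062,1],[0.025,0.007,0.172,0,0,0.062,1],[0.025,0.007,0.172,0,0,0.062,1]]' 12
python3 - <<'E'
from h import *
st(); c=camera("wrist"); i=c["image"][:,:,::-1]; cv2.imwrite("pics/w3.png",i)
E
```

```text
time_s: 3.65
ee_pos: [0.418, 0.2434, 0.0299]
eef_rot: [3.14, -0.002, 1.471]
force: [0.1, -0.1, -0.2]
grip_width: 0.0941
t 3.65 p [0.418  0.2434 0.0299] rpy [ 3.140e+00 -2.000e-03  1.471e+00] f [ 0.1 -0.1 -0.2] w 0.0941 q [0.45 0.39 1.87 0.   0.89 0.55]
```

View pics/w3.png

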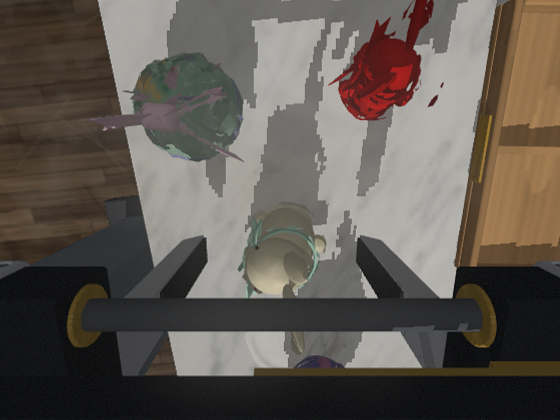

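```bash
python3 -m jog '[[0,0,0,0,0,0,-0.1],[0,0,0,0,0,0,-0.3],[0,0,0,0,0,0,-0.5],[0,0,0,0,0,0,-0.5],[0,0,0,0,0,0,-0.5],[0,0,0,0,0,0,-0.5],[0,0,0,0,0,0,-0.5],[0,0,0,0,0,0,-0.5],[0,0,-0.02,0,0,0,-0.5],[0,0,-0.04,0,0,0,-0.5],[0,0,-0.06,0,0,0,-0.5],[0,0,-0.06,0,0,0,-0.5]]' 12
python3 - <<'E'
from h import *
st(); c=camera("wrist"); i=c["image"][:,:,::-1]; cv2.imwrite("pics/w4.png",i)
goto([.600,.3275,.09],np.pi/2-.12);goto([.600,.3275,.037],np.pi/2-.12)
E
```

```text
time_s: 4.9
ee_pos: [0.419, 0.2439, 0.0923]
eef_rot: [3.137, -0.004, 1.471]
force: [0.2, -0.2, -2.0]
grip_width: 0.0325
t 4.90 p [0.419  0.2439 0.0923] rpy [ 3.137 -0.004  1.471] f [ 0.2 -0.2 -2. ] w 0.0325 q [0.45 0.28 1.83 0.   1.02 0.55]
row [0.1016, 0.1723, 0.0017] [0.002, -0.0018, 0.0129] len 0.200 ang 1.2
row [0.1014, 0.1721, 0.0547] [0.002, -0.0018, 0.0129] len 0.207 ang 1.2
```

View pics/w4.png

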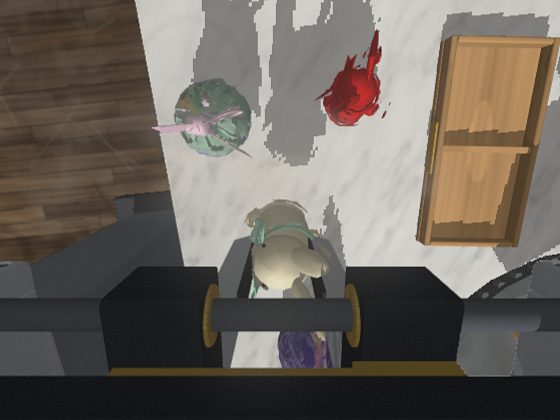

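```bash
python3 - <<'E'
from h import *
c=camera("scene");i=c["image"][:,:,::-1];cv2.imwrite("pics/b.png",cv2.resize(i[210:350,190:350],None,fx=5,fy=4.2,interpolation=cv2.INTER_CUBIC))
E
```

```text
(no output)
```

View pics/b.png

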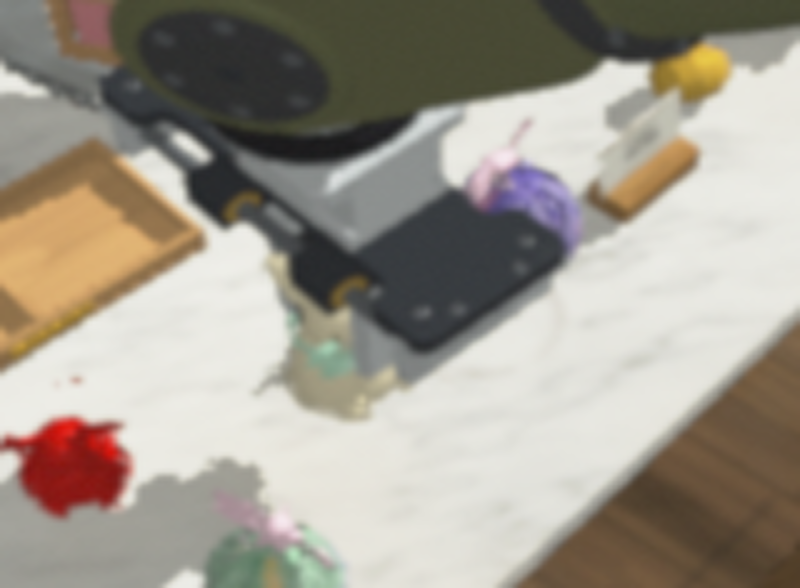

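```bash
python3 -m jog '[[0.002,0.02,-0.013,0,0,0,-0.5],[0.005,0.05,-0.013,0,0,0,-0.5],[0.008,0.08,-0.013,0,0,0,-0.5],[0.011,0.11,-0.013,0,0,0,-0.5],[0.015,0.14,-0.013,0,0,0,-0.5],[0.018,0.17,-0.013,0,0,0.013,-0.5],[0.04,0.17,-0.013,0,0,0.013,-0.5],[0.065,0.17,-0.013,0,0,0.013,-0.5],[0.085,0.17,-0.013,0,0,0.013,-0.5],[0.1,0.17,-0.013,0,0,0.013,-0.5],[0.1,0.17,-0.01,0,0,0.013,-0.5],[0.1,0.17,-0.01,0,0,0.013,-0.5]]' 12
python3 - <<'E'
from ov import *
st(); c=camera("wrist"); i=np.ascontiguousarray(c["image"][:,:,::-1]); ov(c,i,[(.5915,.287,-.12,TRAY)],(0,560,0,420),1.4,"pics/w5.png")
c=camera("scene");i=np.ascontiguousarray(c["image"][:,:,::-1]);ov(c,i,[(.5915,.287,-.12,TRAY)],(100,300,170,320),4,"pics/b2.png")
goto([.598,.3275,.037],np.pi/2-.12)
E
```

```text
time_s: 6.2
ee_pos: [0.5964, 0.3253, 0.0982]
eef_rot: [-3.141, -0.0, 1.451]
force: [-0.3, 0.4, -1.8]
grip_width: 0.0327
t 6.20 p [0.5964 0.3253 0.0982] rpy [-3.141 -0.     1.451] f [-0.3  0.4 -1.8] w 0.0327 q [0.45 0.68 1.21 0.   1.25 0.56]
row [0.0027, 0.0008, 0.0624] [0.0003, -0.0007, -0.0005] len 0.063 ang 0.1
```

View pics/w5.png

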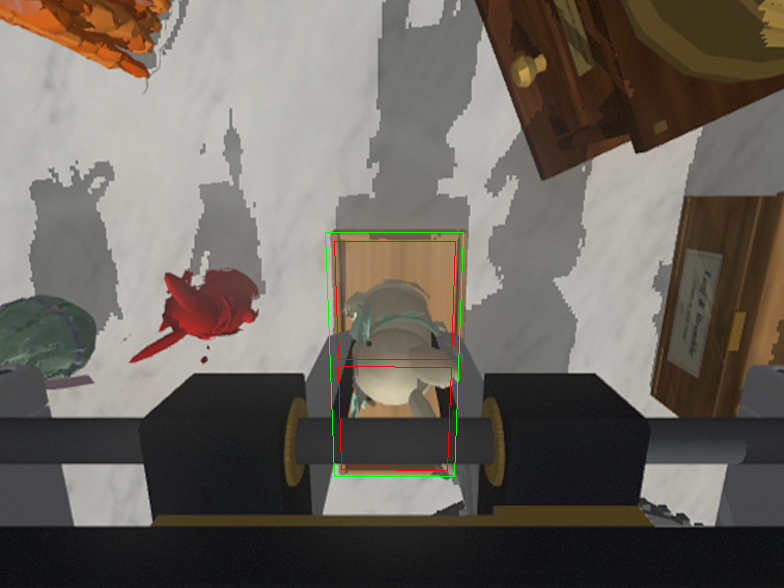

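View pics/b2.png

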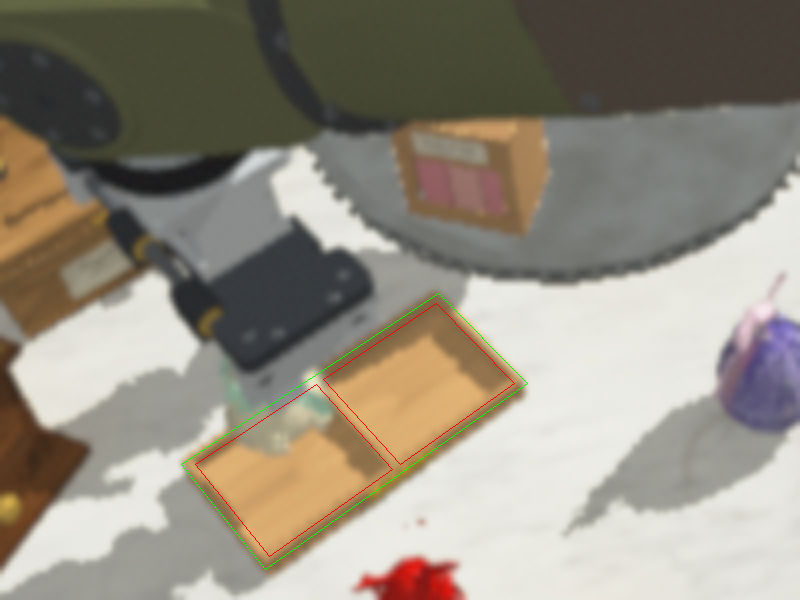

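```bash
python3 -m jog '[[0.003,0.001,0.015,0,0,0,-0.5],[0.003,0.001,0.03,0,0,0,-0.5],[0.003,0.001,0.042,0,0,0,-0.5],[0.003,0.001,0.052,0,0,0,-0.5],[0.003,0.001,0.057,0,0,0,-0.5],[0.003,0.001,0.06,0,0,0,-0.5],[0.003,0.001,0.061,0,0,0,-0.5],[0.003,0.001,0.061,0,0,0,-0.5]]' 12
python3 -m jog '[[0,0,0.001,0,0,0,-0.5],[0,0,0.001,0,0,0,-0.5]]'
python3 - <<'E'
from ov import *
st(); c=camera("wrist"); i=np.ascontiguousarray(c["image"][:,:,::-1]); ov(c,i,[(.5915,.287,-.12,TRAY)],(0,560,0,420),1.4,"pics/w6.png")
E
```

```text
time_s: 7.1
ee_pos: [0.5992, 0.3286, 0.0411]
eef_rot: [3.138, -0.003, 1.45]
force: [-5.4, -0.9, 16.2]
grip_width: 0.0326
time_s: 7.3
ee_pos: [0.5997, 0.329, 0.0413]
eef_rot: [3.136, -0.005, 1.45]
force: [-2.5, -1.5, 9.1]
grip_width: 0.0325
t 7.30 p [0.5997 0.329  0.0413] rpy [ 3.136 -0.005  1.45 ] f [-2.5 -1.5  9.1] w 0.0325 q [0.45 0.75 1.24 0.   1.14 0.57]
```

View pics/w6.png

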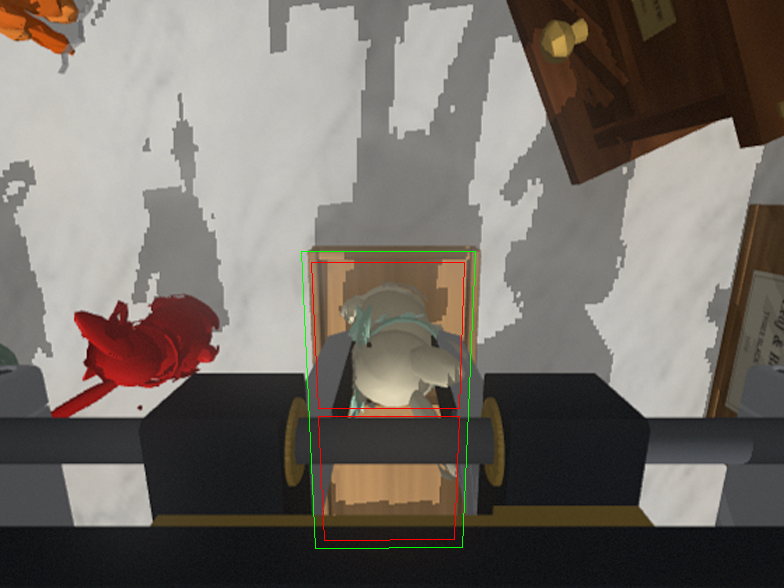

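```bash
python3 -m jog '[[0,0,0,0,0,0,-0.5],[0,0,0,0,0,0,-0.5],[0,0,0.001,0,0,0,-0.5],[0,0,0.002,0,0,0,-0.5],[0,0,0.003,0,0,0,-0.5],[0,0,0.004,0,0,0,-0.5],[0,0,0.004,0,0,0,-0.5]]' 3
python3 - <<'E'
from ov import *
st(); c=camera("wrist"); i=np.ascontiguousarray(c["image"][:,:,::-1]); ov(c,i,[],(180,380,160,320),4,"pics/w7.png")
c=camera("scene");i=np.ascontiguousarray(c["image"][:,:,::-1]);ov(c,i,[],(120,240,200,320),4,"pics/b3.png")
E
```

```text
time_s: 8.05
ee_pos: [0.6004, 0.3292, 0.0379]
eef_rot: [3.135, -0.005, 1.45]
force: [0.9, -0.1, 5.7]
grip_width: 0.0331
t 8.05 p [0.6004 0.3292 0.0379] rpy [ 3.135 -0.005  1.45 ] f [ 0.9 -0.1  5.7] w 0.0331 q [0.45 0.75 1.24 0.   1.14 0.57]
```

View pics/w7.png

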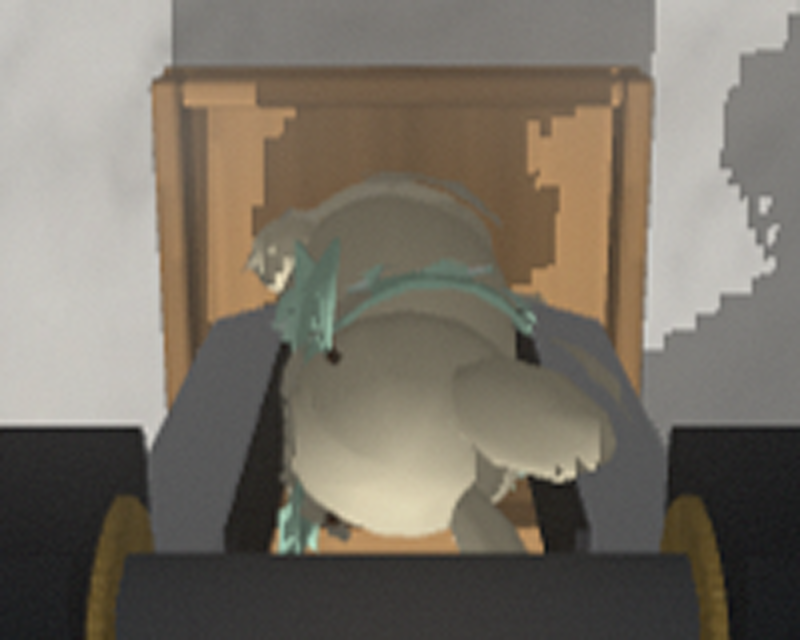

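View pics/b3.png

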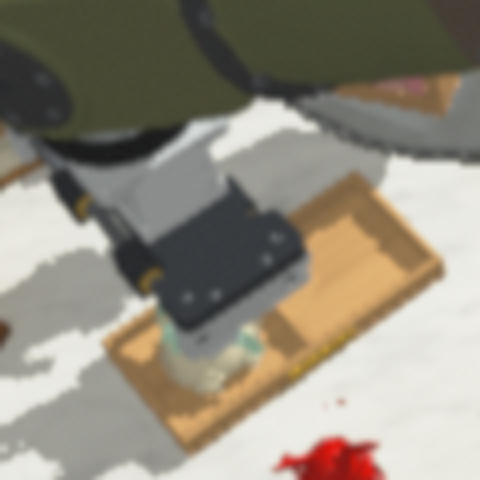

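```bash
python3 -m jog '[[0,0,0.001,0,0,0,-0.5],[0,0,0.001,0,0,0,-0.26],[0,0,0.001,0,0,0,-0.22],[0,0,0.001,0,0,0,-0.18],[0,0,0.001,0,0,0,-0.1],[0,0,0.001,0,0,0,0],[0,0,0.001,0,0,0,0.2],[0,0,0,0,0,0,0.3],[0,0,0,0,0,0,0.4],[0,0,0,0,0,0,0.4]]' 3
python3 - <<'E'
from ov import *
st(); c=camera("wrist"); i=np.ascontiguousarray(c["image"][:,:,::-1]); ov(c,i,[],(180,380,160,320),4,"pics/w8.png")
E
```

```text
time_s: 9.15
ee_pos: [0.6004, 0.3292, 0.0381]
eef_rot: [3.135, -0.006, 1.45]
force: [0.1, 0.1, -0.8]
grip_width: 0.0654
t 9.15 p [0.6004 0.3292 0.0381] rpy [ 3.135 -0.006  1.45 ] f [ 0.1  0.1 -0.8] w 0.0654 q [0.45 0.75 1.24 0.   1.14 0.57]
```

View pics/w8.png

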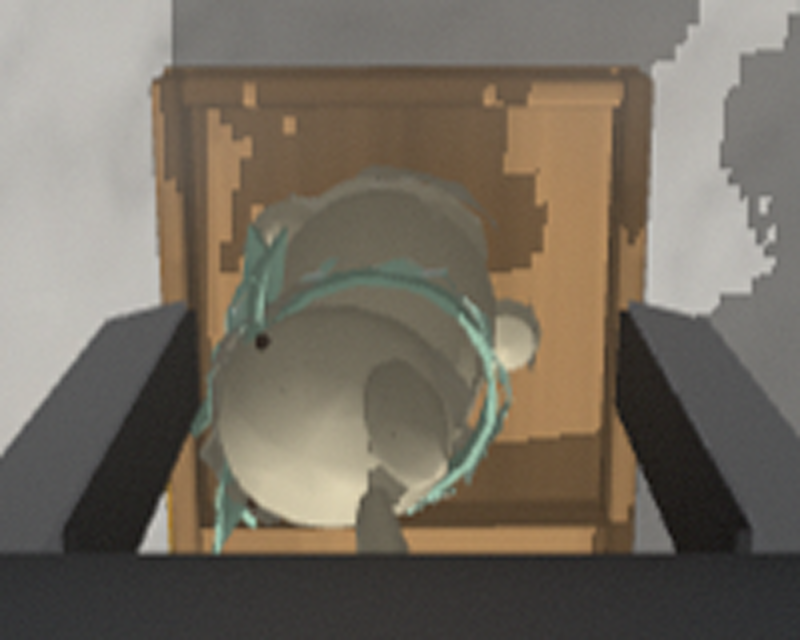

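```bash
python3 -m jog '[[0,0,-0.03,0,0,0,0.4],[0,0,-0.07,0,0,0,0.4],[0,0,-0.11,0,0,0,0.6],[0,0,-0.14,0,0,0,1],[0,-0.05,-0.16,0,0,0,1],[0,-0.1,-0.16,0,0,0,1],[0,-0.15,-0.16,0,0,0,1],[0,-0.18,-0.16,0,0,0,1],[0,-0.18,-0.16,0,0,0,1]]' 12
python3 - <<'E'
from h import *
st(); c=camera("wrist"); cv2.imwrite("pics/w9.png",c["image"][:,:,::-1]); np.save("w9.npy",c,allow_pickle=True)
goto([.434,-.12,.17],np.pi/2+.4)
E
```

```text
time_s: 10.1
ee_pos: [0.4175, 0.3508, 0.1976]
eef_rot: [3.134, -0.006, 1.453]
force: [0.7, 0.1, -0.3]
grip_width: 0.0941
t 10.10 p [0.4175 0.3508 0.1976] rpy [ 3.134 -0.006  1.453] f [ 0.7  0.1 -0.3] w 0.0941 q [ 0.63  0.29  1.55 -0.    1.29  0.75]
row [-0.4657, 0.07, 0.0252] [0.0059, -0.0026, -0.3302] len 0.472 ang 29.7
```

View pics/w9.png

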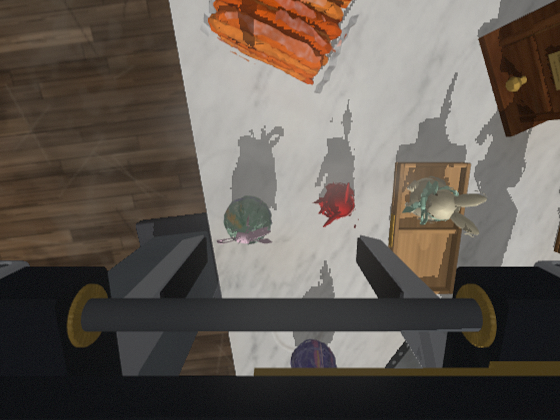

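```bash
python3 -m jog '[[-0.465,0.07,0,0,0,-0.33,1],[-0.465,0.07,0,0,0,-0.33,1],[-0.465,0.07,0,0,0,-0.33,1],[-0.465,0.07,0,0,0,-0.33,1],[-0.465,0.07,0,0,0,-0.33,1],[-0.465,0.07,0,0,0,-0.33,1],[-0.465,0.07,0,0,0,-0.33,1],[-0.465,0.07,0,0,0,-0.33,1],[-0.465,0.07,0,0,0,-0.33,1],[-0.465,0.07,0,0,0,-0.33,1],[-0.465,0.07,0.03,0.004,-0.003,-0.33,1],[-0.465,0.07,0.03,0.004,-0.003,-0.33,1],[-0.465,0.07,0.03,0.004,-0.003,-0.33,1]]' 12
python3 - <<'E'
from ov import *
st(); c=camera("wrist"); np.save("w10.npy",c,allow_pickle=True); i=np.ascontiguousarray(c["image"][:,:,::-1])
ov(c,i,[(.434,-.109,.44,SMALL),(.4436,-.017,1.4,FOIL)],(180,400,40,240),3.5,"pics/w10.png")
goto([.434,-.109,.015],np.pi/2+.44)
E
```

```text
time_s: 11.45
ee_pos: [0.4343, -0.1195, 0.1655]
eef_rot: [3.139, 0.001, 1.97]
force: [-0.4, 0.6, 0.8]
grip_width: 0.0944
t 11.45 p [ 0.4343 -0.1195  0.1655] rpy [3.139e+00 1.000e-03 1.970e+00] f [-0.4  0.6  0.8] w 0.0944 q [-0.35  0.12  1.84  0.    1.18 -0.75]
row [0.0099, 0.003, 0.1511] [0.002, 0.001, -0.0254] len 0.151 ang 2.3
```

View pics/w10.png

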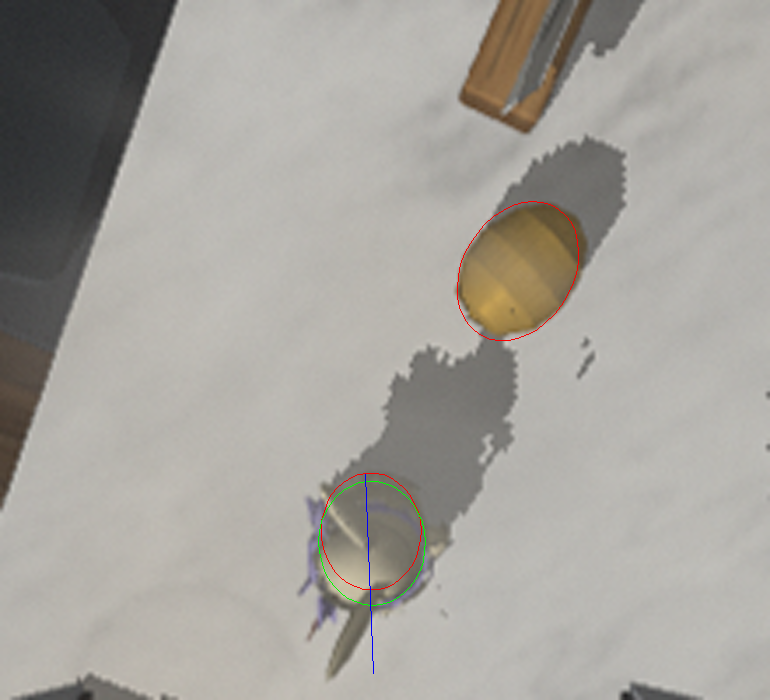

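```bash
python3 -m jog '[[0.01,0.004,0.04,0,0,-0.015,1],[0.01,0.004,0.08,0,0,-0.015,1],[0.01,0.004,0.11,0,0,-0.015,1],[0.01,0.004,0.13,0,0,-0.015,1],[0.01,0.004,0.142,0,0,-0.015,1],[0.01,0.004,0.15,0,0,-0.015,1],[0.01,0.004,0.15,0,0,-0.015,0.6],[0.01,0.004,0.15,0,0,-0.015,0.3],[0.01,0.004,0.15,0,0,-0.015,0.1]]' 10
python3 - <<'E'
from ov import *
st(); c=camera("wrist"); i=np.ascontiguousarray(c["image"][:,:,::-1]); ov(c,i,[],(180,380,160,320),4,"pics/w11.png")
E
```

```text
time_s: 12.4
ee_pos: [0.4355, -0.1087, 0.017]
eef_rot: [3.137, 0.003, 1.995]
force: [0.3, 0.1, -0.7]
grip_width: 0.0732
t 12.40 p [ 0.4355 -0.1087  0.017 ] rpy [3.137e+00 3.000e-03 1.995e+00] f [ 0.3  0.1 -0.7] w 0.0732 q [-0.33  0.35  1.97  0.    0.82 -0.75]
```

View pics/w11.png

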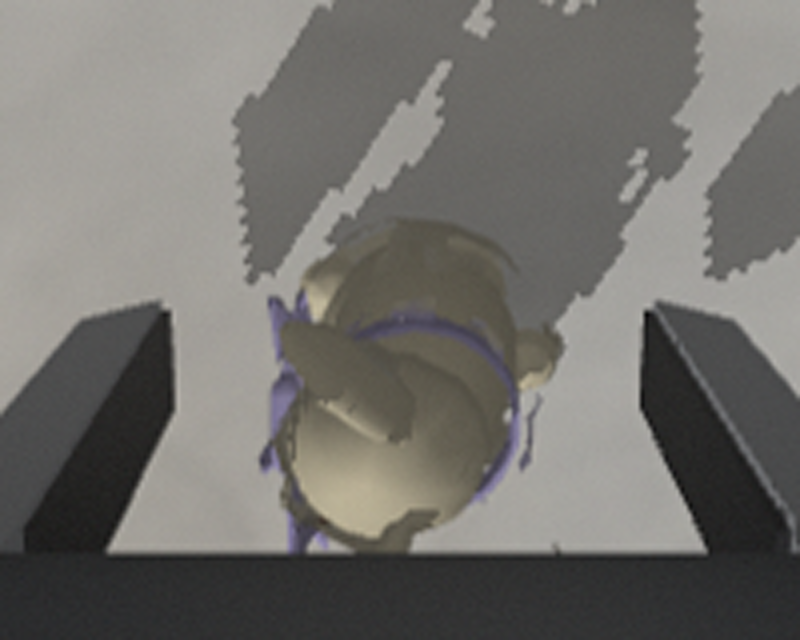

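```bash
python3 -m jog '[[0,0,0,0,0,0,-0.1],[0,0,0,0,0,0,-0.2],[0,0,0,0,0,0,-0.3],[0,0,0,0,0,0,-0.4],[0,0,0,0,0,0,-0.6],[0,0,0,0,0,0,-0.6],[0,0,0,0,0,0,-0.6],[0,0,-0.01,0,0,0,-0.6],[0,0,-0.03,0,0,0,-0.6],[0,0,-0.03,0,0,0,-0.6]]' 10
python3 - <<'E'
from ov import *
st(); c=camera("wrist"); i=np.ascontiguousarray(c["image"][:,:,::-1]); ov(c,i,[],(180,380,160,320),4,"pics/w12.png")
goto([.436,-.10,.14],np.pi/2)
E
```

```text
time_s: 13.45
ee_pos: [0.4362, -0.109, 0.0489]
eef_rot: [3.135, 0.005, 1.995]
force: [0.5, -0.2, -1.2]
grip_width: 0.0294
t 13.45 p [ 0.4362 -0.109   0.0489] rpy [3.135 0.005 1.995] f [ 0.5 -0.2 -1.2] w 0.0294 q [-0.33  0.29  1.95  0.    0.9  -0.75]
row [0.0075, 0.0045, -0.0923] [0.004, 0.0017, 0.2698] len 0.093 ang 24.3
```

View pics/w12.png

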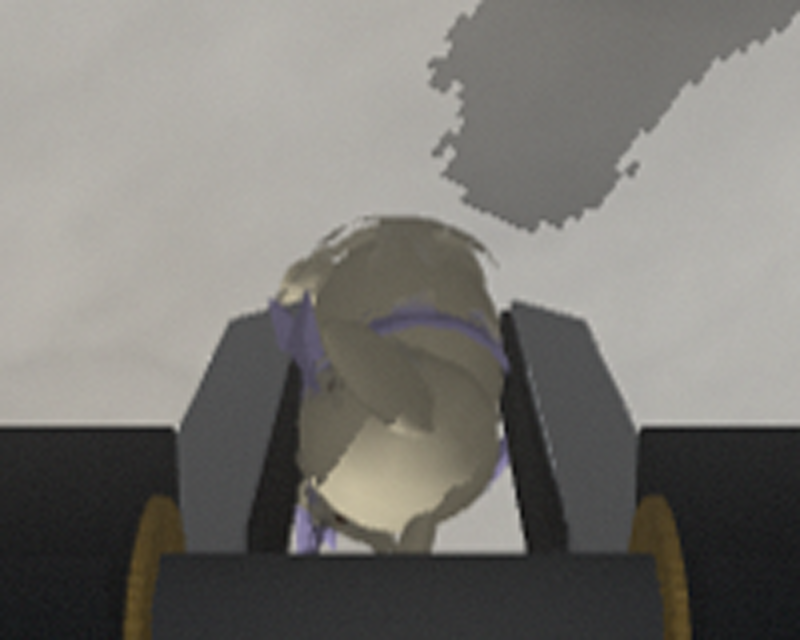

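```bash
python3 -m jog '[[0.005,-0.005,-0.03,0,0,0,-0.6],[0.01,-0.015,-0.06,0,0,0,-0.6],[0.023,-0.029,-0.1,0,0,0.05,-0.6],[0.05,-0.017,-0.1,0,0,0.1,-0.6],[0.08,-0.005,-0.1,0,0,0.15,-0.6],[0.115,0.01,-0.1,0,0,0.2,-0.6],[0.15,0.026,-0.1,0,0,0.25,-0.6],[0.185,0.043,-0.1,0,0,0.3,-0.6],[0.22,0.06,-0.1,0,0,0.346,-0.6],[0.255,0.076,-0.1,0,0,0.346,-0.6],[0.29,0.091,-0.1,0,0,0.346,-0.6],[0.315,0.103,-0.1,0,0,0.346,-0.6],[0.333,0.111,-0.1,0,0,0.346,-0.6],[0.32,0.14,-0.1,0,0,0.346,-0.6],[0.307,0.17,-0.1,0,0,0.346,-0.6],[0.295,0.2,-0.1,0,0,0.346,-0.6],[0.28,0.235,-0.1,0,0,0.346,-0.6],[0.27,0.265,-0.1,0,0,0.346,-0.6],[0.261,0.285,-0.1,0,0,0.346,-0.6],[0.261,0.285,-0.08,0,0,0.346,-0.6]]' 10
python3 - <<'E'
from ov import *
st(); c=camera("wrist"); i=np.ascontiguousarray(c["image"][:,:,::-1]); ov(c,i,[(.592,.287,-.12,TRAY)],(0,560,0,420),1.4,"pics/w13.png")
goto([.589,.246,.024],np.pi/2-.12)
E
```

```text
time_s: 15.5
ee_pos: [0.5903, 0.2462, 0.1284]
eef_rot: [3.132, -0.001, 1.45]
force: [-0.0, -1.0, -1.5]
grip_width: 0.0289
t 15.50 p [0.5903 0.2462 0.1284] rpy [ 3.132e+00 -1.000e-03  1.450e+00] f [-0.  -1.  -1.5] w 0.0289 q [ 0.34  0.56  1.34 -0.    1.24  0.46]
row [0.0008, 0.0013, 0.0993] [0.0018, 0.0016, -0.0004] len 0.099 ang 0.2
```

View pics/w13.png

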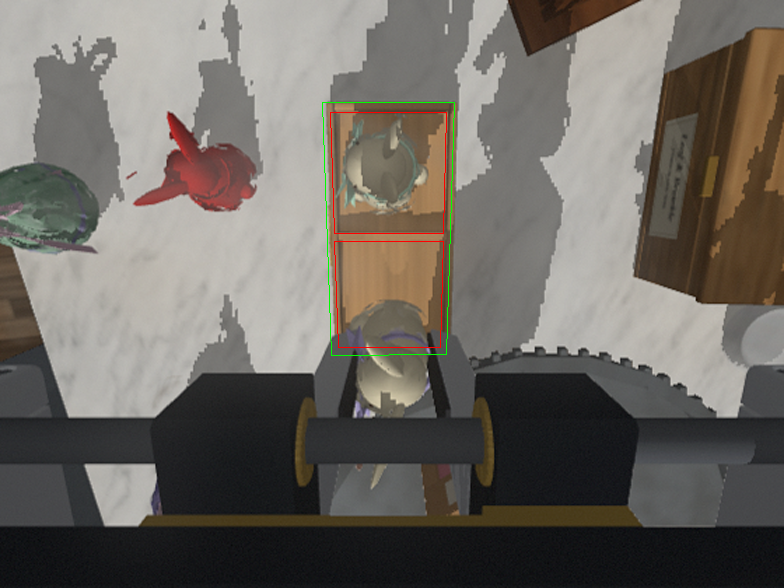

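```bash
python3 -m jog '[[0,0.001,0.025,0,0,0,-0.6],[0,0.001,0.05,0,0,0,-0.6],[0,0.001,0.07,0,0,0,-0.6],[0,0.001,0.085,0,0,0,-0.6],[0,0.001,0.093,0,0,0,-0.6],[0,0.001,0.097,0,0,0,-0.6],[0,0.001,0.1,0,0,0,-0.6],[0,0.001,0.1,0,0,0,-0.6]]' 10
```

```text
time_s: 16.35
ee_pos: [0.5889, 0.2454, 0.0243]
eef_rot: [3.138, 0.002, 1.45]
force: [-1.6, -0.7, 1.7]
grip_width: 0.0293
```

```bash
python3 -m jog '[[0,0,0,0,0,0,-0.6],[0,0,0.001,0,0,0,-0.6],[0,0,0.002,0,0,0,-0.6],[0,0,0.002,0,0,0,-0.6],[0,0,0.002,0,0,0,-0.36],[0,0,0.002,0,0,0,-0.32],[0,0,0.002,0,0,0,-0.28],[0,0,0.002,0,0,0,-0.2],[0,0,0.002,0,0,0,-0.1],[0,0,0.002,0,0,0,0.1],[0,0,0.002,0,0,0,0.3],[0,0,0.002,0,0,0,0.3],[0,0,-0.02,0,0,0,0.3],[0,0,-0.06,0,0,0,0.3],[0,0,-0.1,0,0,0,0.3],[0,0,-0.13,0,0,0,1],[0,-0.03,-0.15,0,0,0,1]]' 3
python3 - <<'E'
from ov import *
st(); c=camera("wrist"); i=np.ascontiguousarray(c["image"][:,:,::-1]); ov(c,i,[],(0,560,0,420),1.4,"pics/w14.png")
c=camera("scene"); cv2.imwrite("pics/s14.png",c["image"][:,:,::-1])
E
```

```text
time_s: 18.05
ee_pos: [0.5603, 0.249, 0.1765]
eef_rot: [3.135, 0.001, 1.449]
force: [-0.5, 0.5, 0.1]
grip_width: 0.0736
t 18.05 p [0.5603 0.249  0.1765] rpy [3.135e+00 1.000e-03 1.449e+00] f [-0.5  0.5  0.1] w 0.0736 q [ 0.36  0.46  1.37 -0.    1.31  0.48]
```

View pics/w14.png

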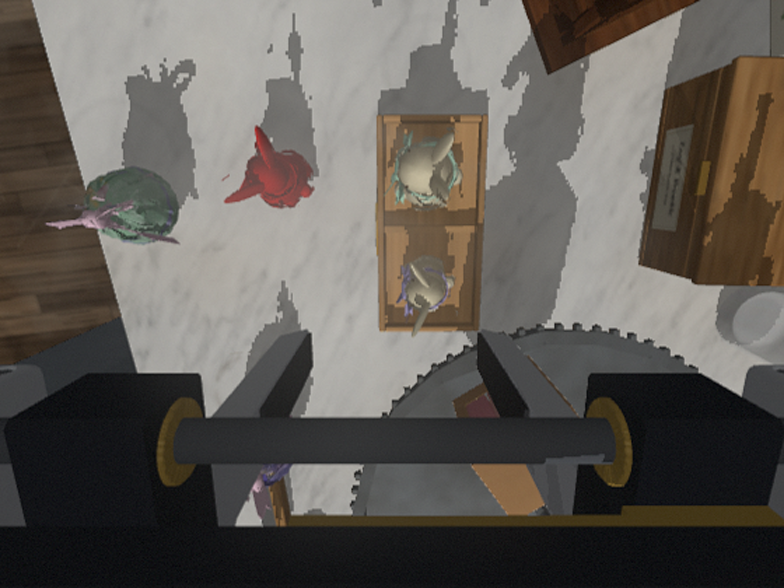

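```bash
python3 - <<'E'
from h import *
goto([.376,.315,.17],np.pi/2)
E
```

```text
row [0.0426, -0.1883, 0.0062] [0.0047, 0.0002, -0.0761] len 0.193 ang 6.9
```

```bash
python3 -m jog '[[0.043,-0.188,0.006,0.004,0,-0.076,1],[0.043,-0.188,0.006,0.004,0,-0.076,1],[0.043,-0.188,0.006,0.004,0,-0.076,1],[0.043,-0.188,0.006,0.004,0,-0.076,1],[0.043,-0.188,0.006,0.004,0,-0.076,1],[0.043,-0.188,0.006,0.004,0,-0.076,1]]' 8
python3 - <<'E'
from ov import *
st(); c=camera("wrist"); np.save("w15.npy",c,allow_pickle=True); i=np.ascontiguousarray(c["image"][:,:,::-1])
ov(c,i,[(.3765,.332,0,EGG(.024,0,0))],(180,400,100,260),3.6,"pics/w15.png")
E
```

```text
time_s: 18.75
ee_pos: [0.3763, 0.3157, 0.1702]
eef_rot: [3.14, 0.0, 1.572]
force: [-0.0, -0.5, 1.2]
grip_width: 0.094
t 18.75 p [0.3763 0.3157 0.1702] rpy [3.14  0.    1.572] f [-0.  -0.5  1.2] w 0.0940 q [ 0.62  0.2   1.73 -0.    1.21  0.62]
```

View pics/w15.png

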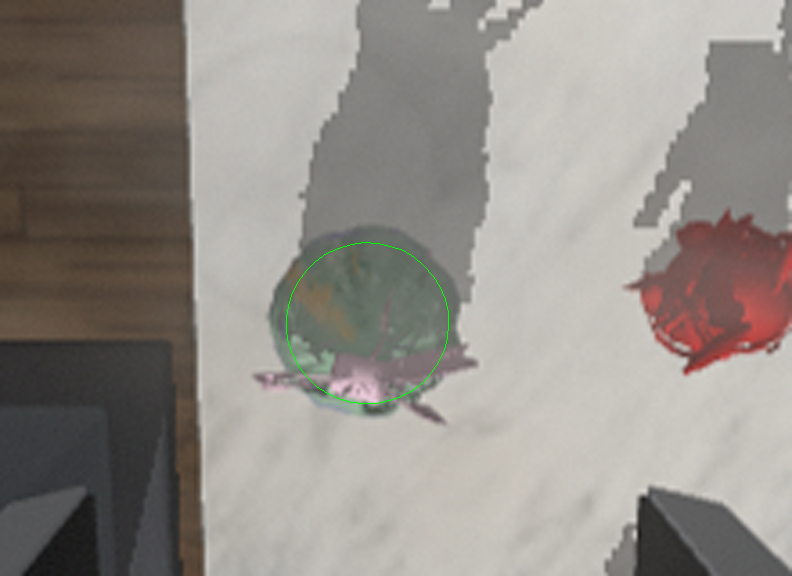

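```bash
python3 -m jog '[[0.017,0,0.04,0,0,0,1],[0.017,0,0.08,0,0,0,1],[0.017,0,0.11,0,0,0,1],[0.017,0,0.132,0,0,0,1],[0.017,0,0.145,0,0,0,1],[0.017,0,0.152,0,0,0,1],[0.017,0,0.153,0,0,0,0.7],[0.017,0,0.153,0,0,0,0.5],[0.017,0,0.153,0,0,0,0.3],[0.017,0,0.153,0,0,0,0.2],[0.017,0,0.153,0,0,0,0.1],[0.017,0,0.153,0,0,0,0],[0.017,0,0.153,0,0,0,-0.2],[0.017,0,0.153,0,0,0,-0.2],[0.017,0,0.153,0,0,0,-0.2],[0.017,0,0.14,0,0,0,-0.2],[0.017,0,0.12,0,0,0,-0.2],[0.017,0,0.12,0,0,0,-0.2]]' 8
python3 - <<'E'
from ov import *
st(); c=camera("wrist"); i=np.ascontiguousarray(c["image"][:,:,::-1])
ov(c,i,[],(100,460,100,370),2.2,"pics/w16.png")
E
```

```text
time_s: 20.6
ee_pos: [0.3783, 0.3331, 0.0527]
eef_rot: [3.137, -0.002, 1.571]
force: [-1.1, 0.4, -1.0]
grip_width: 0.0467
t 20.60 p [0.3783 0.3331 0.0527] rpy [ 3.137e+00 -2.000e-03  1.571e+00] f [-1.1  0.4 -1. ] w 0.0467 q [ 0.65  0.38  1.8  -0.    0.95  0.65]
```

View pics/w16.png

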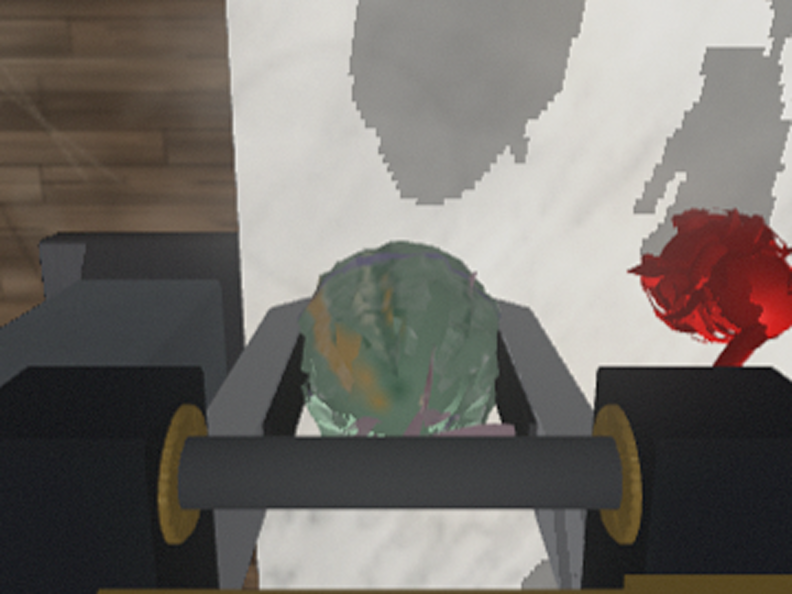

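```bash
python3 -m jog '[[0,0.002,-0.03,0,0,0,-0.2],[-0.01,0.005,-0.06,0,0,0,-0.2],[-0.03,0.01,-0.09,0,0,0,-0.2],[-0.06,0.015,-0.1,0,0,0,-0.2],[-0.1,0.02,-0.1,0,0,0,-0.2],[-0.14,0.025,-0.1,0,0,0,-0.2],[-0.18,0.025,-0.1,0,0,0,-0.2],[-0.22,0.025,-0.1,0,0,0,-0.2],[-0.26,0.025,-0.1,0,0,0,-0.2],[-0.3,0.025,-0.1,0,0,0,-0.2],[-0.34,0.025,-0.1,0,0,0,-0.2],[-0.38,0.025,-0.1,0,0,0,-0.2],[-0.42,0.025,-0.1,0,0,0,-0.2],[-0.46,0.025,-0.1,0,0,0,-0.2],[-0.5,0.027,-0.1,0,0,0,-0.2],[-0.54,0.029,-0.1,0,0,0,-0.2],[-0.58,0.03,-0.1,0,0,0,-0.2],[-0.62,0.032,-0.1,0,0,0,-0.2],[-0.65,0.032,-0.1,0,0,0,-0.2],[-0.67,0.032,-0.1,0,0,0,-0.2]]' 8
python3 - <<'E'
from ov import *
st(); c=camera("wrist"); i=np.ascontiguousarray(c["image"][:,:,::-1])
ov(c,i,[(.4075,-.2975,.06,RACK)],(0,560,0,420),1.4,"pics/w17.png")
E
```

```text
time_s: 22.65
ee_pos: [0.4089, -0.3392, 0.1497]
eef_rot: [3.139, -0.002, 1.569]
force: [0.7, 0.1, -0.8]
grip_width: 0.0466
t 22.65 p [ 0.4089 -0.3392  0.1497] rpy [ 3.139e+00 -2.000e-03  1.569e+00] f [ 0.7  0.1 -0.8] w 0.0466 q [-0.76  0.31  1.64  0.    1.19 -0.76]
```

View pics/w17.png

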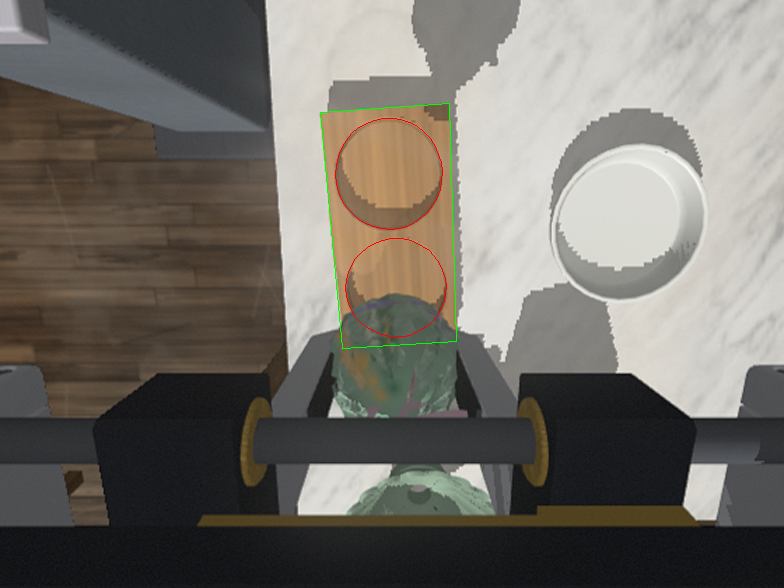

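```bash
python3 -m jog '[[0.001,0.001,0.03,0,0,0,-0.2],[0.001,0.001,0.06,0,0,0,-0.2],[0.001,0.001,0.085,0,0,0,-0.2],[0.001,0.001,0.105,0,0,0,-0.2],[0.001,0.001,0.115,0,0,0,-0.2],[0.001,0.001,0.12,0,0,0,-0.2],[0.001,0.001,0.123,0,0,0,-0.2],[0.001,0.001,0.123,0,0,0,-0.2]]' 8
```

```text
time_s: 23.5
ee_pos: [0.4103, -0.3398, 0.027]
eef_rot: [3.138, -0.001, 1.569]
force: [-0.1, -0.2, -1.4]
grip_width: 0.0463
```

```bash
python3 -m jog '[[0,0,0.001,0,0,0,-0.2],[0,0,0.002,0,0,0,-0.2],[0,0,0.003,0,0,0,-0.2],[0,0,0.003,0,0,0,-0.2]]' 4
```

```text
time_s: 23.9
ee_pos: [0.4105, -0.3401, 0.0246]
eef_rot: [3.138, -0.0, 1.569]
force: [-1.0, 0.9, 4.4]
grip_width: 0.0466
```

Contact. Release slowly.

```bash
python3 -m jog '[[0,0,0,0,0,0,-0.1],[0,0,0,0,0,0,0.02],[0,0,0,0,0,0,0.06],[0,0,0,0,0,0,0.1],[0,0,0,0,0,0,0.18],[0,0,0,0,0,0,0.3],[0,0,0,0,0,0,0.5],[0,0,0,0,0,0,0.5],[0,0,-0.03,0,0,0,0.5],[0,0,-0.07,0,0,0,0.6],[0,0,-0.11,0,0,0,1],[0,0,-0.15,0,0,0,1],[0.03,0,-0.17,0,0,0,1]]' 4
python3 - <<'E'
from ov import *
st(); c=camera("wrist"); i=np.ascontiguousarray(c["image"][:,:,::-1])
ov(c,i,[],(0,560,0,420),1.4,"pics/w18.png")
c=camera("top"); i=np.ascontiguousarray(c["image"][:,:,::-1]); ov(c,i,[],(100,500,130,330),2,"pics/t18.png")
goto([.433,.115,.17],np.pi/2)
E
```

```text
time_s: 25.2
ee_pos: [0.4103, -0.312, 0.1979]
eef_rot: [3.135, 0.003, 1.567]
force: [0.1, 0.4, 1.0]
grip_width: 0.0935
t 25.20 p [ 0.4103 -0.312   0.1979] rpy [3.135e+00 3.000e-03 1.567e+00] f [0.1 0.4 1. ] w 0.0935 q [-0.72  0.22  1.63  0.    1.28 -0.72]
row [0.4241, 0.0217, 0.0266] [0.0049, 0.0019, -0.0005] len 0.426 ang 0.5
```

View pics/w18.png

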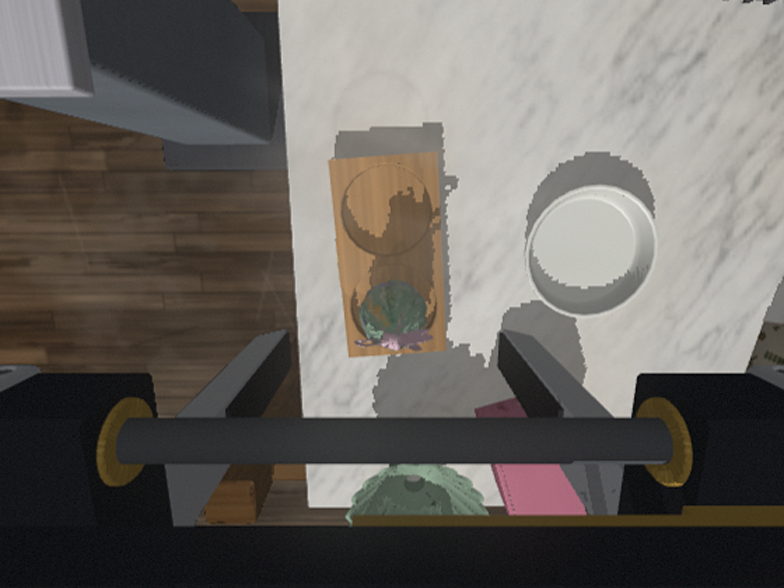

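View pics/t18.png

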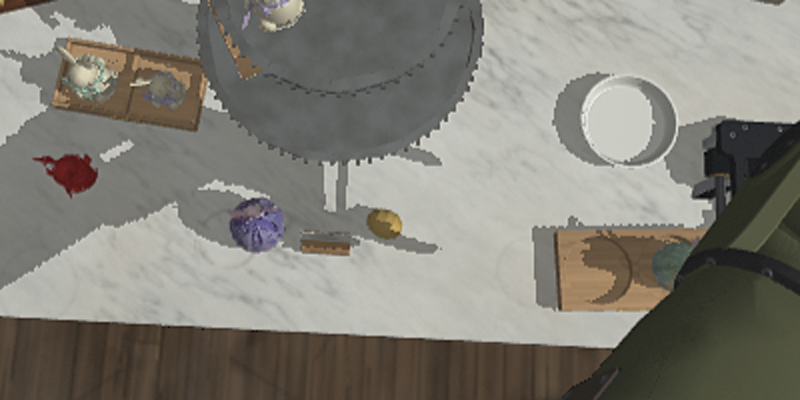

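Mint egg upright in its well; both hares in the tray. Now to the violet egg.

```bash
python3 -m jog '[[0.42,0.022,-0.02,0.005,0.002,0,1],[0.42,0.022,-0.02,0.005,0.002,0,1],[0.42,0.022,-0.02,0.005,0.002,0,1],[0.42,0.022,-0.02,0.005,0.002,0,1],[0.42,0.022,-0.02,0.005,0.002,0,1],[0.42,0.022,-0.02,0.005,0.002,0,1],[0.42,0.022,-0.02,0.005,0.002,0,1],[0.42,0.022,-0.02,0.005,0.002,0,1],[0.42,0.022,-0.02,0.005,0.002,0,1],[0.42,0.022,0.027,0.005,0.002,0,1],[0.42,0.022,0.027,0.005,0.002,0,1],[0.42,0.022,0.027,0.005,0.002,0,1]]' 8
python3 - <<'E'
from ov import *
st(); c=camera("wrist"); i=np.ascontiguousarray(c["image"][:,:,::-1]); np.save("w19.npy",c,allow_pickle=True)
ov(c,i,[(.434,.125,0,EGG(.026,0,0)),(.4125,.049,-.04,SIGN)],(180,400,100,320),2.7,"pics/w19.png")
E
```

```text
time_s: 26.5
ee_pos: [0.4331, 0.1104, 0.1697]
eef_rot: [-3.139, 0.0, 1.57]
force: [0.1, -0.2, -0.1]
grip_width: 0.0942
t 26.50 p [0.4331 0.1104 0.1697] rpy [-3.139  0.     1.57 ] f [ 0.1 -0.2 -0.1] w 0.0942 q [0.17 0.11 1.84 0.   1.2  0.17]
```

View pics/w19.png

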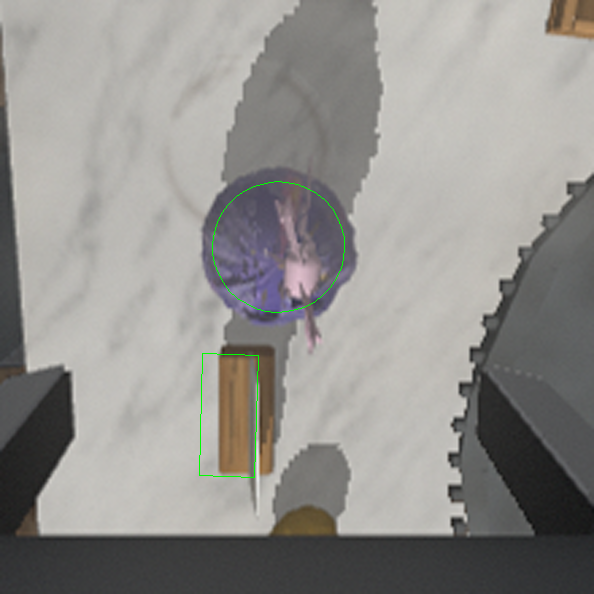

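```bash
python3 -m jog '[[0.015,0.001,0.04,0,0,0,1],[0.015,0.001,0.08,0,0,0,1],[0.015,0.001,0.11,0,0,0,1],[0.015,0.001,0.132,0,0,0,1],[0.015,0.001,0.145,0,0,0,1],[0.015,0.001,0.152,0,0,0,1],[0.015,0.001,0.153,0,0,0,0.7],[0.015,0.001,0.153,0,0,0,0.5],[0.015,0.001,0.153,0,0,0,0.3],[0.015,0.001,0.153,0,0,0,0.2],[0.015,0.001,0.153,0,0,0,0.1],[0.015,0.001,0.153,0,0,0,0],[0.015,0.001,0.153,0,0,0,-0.2],[0.015,0.001,0.153,0,0,0,-0.2],[0.015,0.001,0.153,0,0,0,-0.2],[0.015,0.001,0.14,0,0,0,-0.2],[0.015,0.001,0.12,0,0,0,-0.2],[0.015,0.001,0.12,0,0,0,-0.2]]' 8
python3 - <<'E'
from ov import *
st(); c=camera("wrist"); i=np.ascontiguousarray(c["image"][:,:,::-1])
ov(c,i,[],(100,460,100,370),2.2,"pics/w20.png")
E
```

```text
time_s: 28.35
ee_pos: [0.4358, 0.1256, 0.0523]
eef_rot: [3.139, -0.001, 1.569]
force: [0.0, 0.8, -1.8]
grip_width: 0.0517
t 28.35 p [0.4358 0.1256 0.0523] rpy [ 3.139e+00 -1.000e-03  1.569e+00] f [ 0.   0.8 -1.8] w 0.0517 q [0.2  0.29 1.94 0.   0.91 0.2 ]
```

View pics/w20.png

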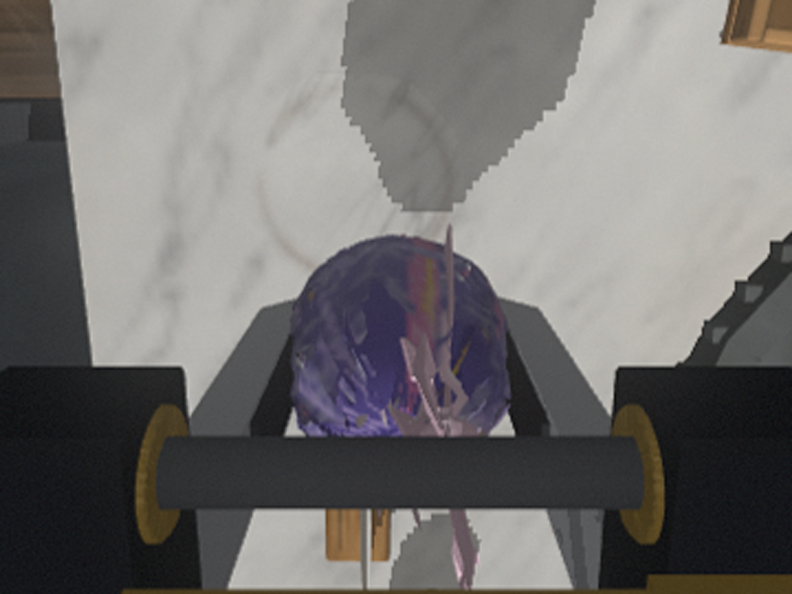

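```bash
python3 -m jog '[[0,0,-0.03,0,0,0,-0.2],[0,0,-0.06,0,0,0,-0.2],[-0.01,-0.005,-0.09,0,0,0,-0.2],[-0.03,-0.01,-0.1,0,0,0,-0.2],[-0.06,-0.015,-0.1,0,0,0,-0.2],[-0.1,-0.02,-0.1,0,0,0,-0.2],[-0.14,-0.025,-0.1,0,0,0,-0.2],[-0.18,-0.03,-0.1,0,0,0,-0.2],[-0.22,-0.03,-0.1,0,0,0,-0.2],[-0.26,-0.03,-0.1,0,0,0,-0.2],[-0.3,-0.03,-0.1,0,0,0,-0.2],[-0.33,-0.03,-0.1,0,0,0,-0.2],[-0.355,-0.03,-0.1,0,0,0,-0.2],[-0.375,-0.03,-0.1,0,0,0,-0.2],[-0.382,-0.03,-0.1,0,0,0,-0.2],[-0.382,-0.03,-0.1,0,0,0,-0.2]]' 8
python3 - <<'E'
from ov import *
st(); c=camera("wrist"); i=np.ascontiguousarray(c["image"][:,:,::-1])
ov(c,i,[(.4075,-.2975,.06,RACK)],(0,560,0,420),1.4,"pics/w21.png")
goto([.405,-.2565,.027],np.pi/2)
E
```

```text
time_s: 30.0
ee_pos: [0.4042, -0.2566, 0.1499]
eef_rot: [3.141, -0.001, 1.568]
force: [-0.2, 0.2, 0.2]
grip_width: 0.0511
t 30.00 p [ 0.4042 -0.2566  0.1499] rpy [ 3.141e+00 -1.000e-03  1.568e+00] f [-0.2  0.2  0.2] w 0.0511 q [-0.64  0.2   1.78  0.    1.16 -0.64]
row [-0.0007, 0.0006, 0.1231] [0.0005, -0.0009, -0.0012] len 0.123 ang 0.1
```

View pics/w21.png

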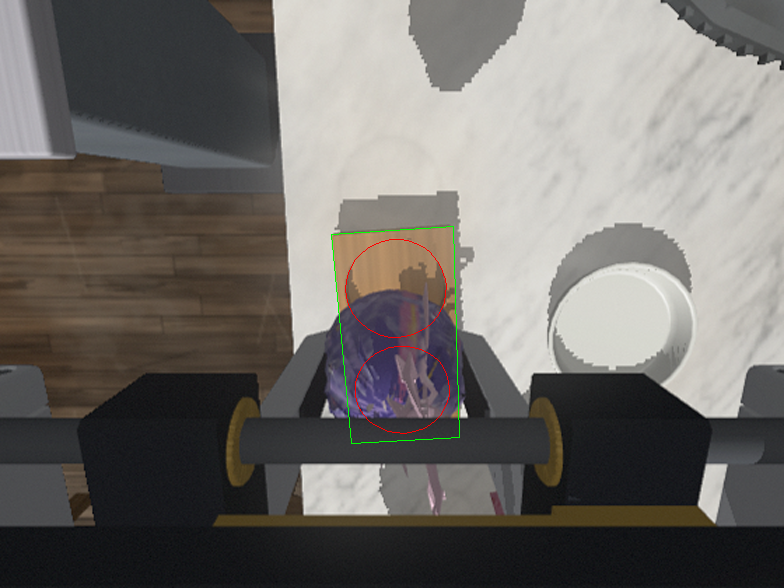

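```bash
python3 -m jog '[[0,0.001,0.03,0,0,0,-0.2],[0,0.001,0.06,0,0,0,-0.2],[0,0.001,0.085,0,0,0,-0.2],[0,0.001,0.105,0,0,0,-0.2],[0,0.001,0.115,0,0,0,-0.2],[0,0.001,0.12,0,0,0,-0.2],[0,0.001,0.123,0,0,0,-0.2],[0,0.001,0.123,0,0,0,-0.2]]' 8
python3 -m jog '[[0,0,0.001,0,0,0,-0.2],[0,0,0.002,0,0,0,-0.2],[0,0,0.0025,0,0,0,-0.2],[0,0,0.0025,0,0,0,-0.2]]' 4
```

```text
time_s: 30.85
ee_pos: [0.4057, -0.2558, 0.0275]
eef_rot: [3.14, -0.001, 1.569]
force: [0.6, 0.2, -0.5]
grip_width: 0.0514
time_s: 31.25
ee_pos: [0.4058, -0.2561, 0.0255]
eef_rot: [3.14, -0.0, 1.569]
force: [-2.6, 0.3, 4.6]
grip_width: 0.0514
```

```bash
python3 -m jog '[[0,0,0,0,0,0,0],[0,0,0,0,0,0,0.12],[0,0,0,0,0,0,0.16],[0,0,0,0,0,0,0.2],[0,0,0,0,0,0,0.28],[0,0,0,0,0,0,0.4],[0,0,0,0,0,0,0.6],[0,0,0,0,0,0,0.6],[0,0,-0.03,0,0,0,0.6],[0,0,-0.07,0,0,0,0.7],[0,0,-0.11,0,0,0,1],[0,0,-0.14,0,0,0,1],[0,0,-0.15,0,0,0,1]]' 4
python3 - <<'E'
from ov import *
st(); c=camera("wrist"); i=np.ascontiguousarray(c["image"][:,:,::-1])
ov(c,i,[(.4075,-.2975,.06,RACK)],(0,560,0,420),1.4,"pics/w22.png")
goto([.4436,-.03,.13],np.pi/2)
E
```

```text
time_s: 32.55
ee_pos: [0.4063, -0.2567, 0.1785]
eef_rot: [3.136, 0.002, 1.569]
force: [-0.0, 0.8, -0.2]
grip_width: 0.0935
t 32.55 p [ 0.4063 -0.2567  0.1785] rpy [3.136e+00 2.000e-03 1.569e+00] f [-0.   0.8 -0.2] w 0.0935 q [-0.64  0.17  1.75  0.    1.22 -0.64]
row [0.2268, 0.0367, 0.0479] [0.0033, 0.0013, -0.001] len 0.235 ang 0.3
```

View pics/w22.png

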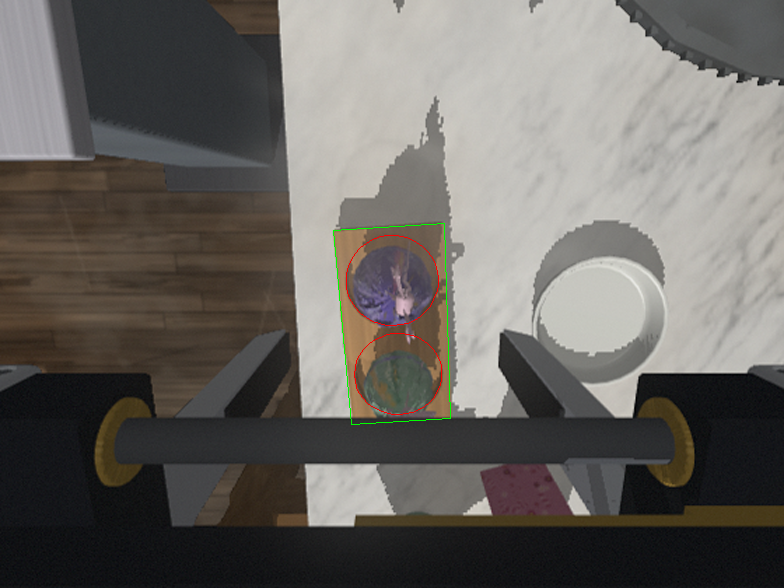

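Both eggs stand in their wells. On to the foil egg.

```bash
python3 -m jog '[[0.227,0.037,0,0.003,0,0,0.4],[0.227,0.037,0,0.003,0,0,0.4],[0.227,0.037,0,0.003,0,0,0.4],[0.227,0.037,0,0.003,0,0,0.4],[0.227,0.037,0,0.003,0,0,0.4],[0.227,0.037,0.047,0.003,0,0,0.4],[0.227,0.037,0.047,0.003,0,0,0.4],[0.227,0.037,0.047,0.003,0,0,0.4]]' 8
python3 - <<'E'
from ov import *
st(); c=camera("wrist"); i=np.ascontiguousarray(c["image"][:,:,::-1]); np.save("w23.npy",c,allow_pickle=True)
ov(c,i,[(.443,-.0175,1.4,FOIL)],(180,400,100,280),3.3,"pics/w23.png")
goto([.443,-.0175,.003],np.pi/2-.17)
E
```

```text
time_s: 33.4
ee_pos: [0.4433, -0.03, 0.1305]
eef_rot: [-3.139, 0.002, 1.569]
force: [-0.1, -0.4, 0.4]
grip_width: 0.0657
t 33.40 p [ 0.4433 -0.03    0.1305] rpy [-3.139e+00  2.000e-03  1.569e+00] f [-0.1 -0.4  0.4] w 0.0657 q [-0.15  0.15  1.89 -0.    1.1  -0.15]
row [0.0131, -0.001, 0.1285] [-0.0, 0.0013, 0.1067] len 0.129 ang 9.6
```

View pics/w23.png

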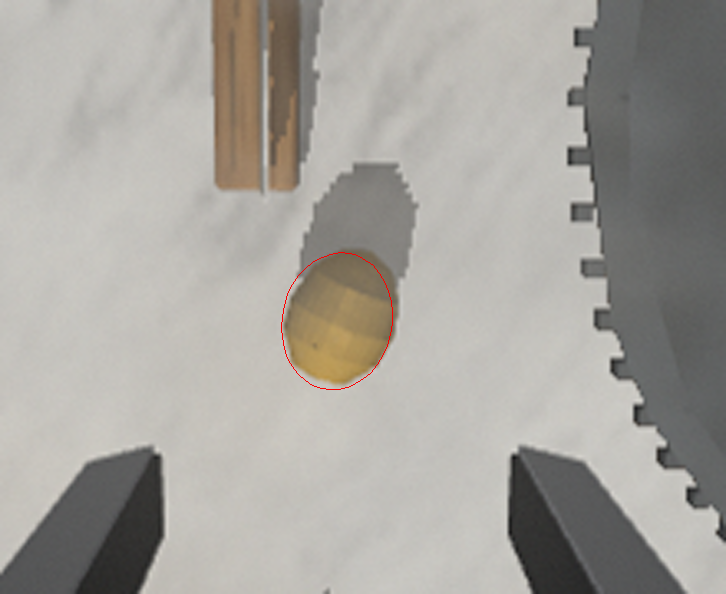

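```bash
python3 -m jog '[[0.0135,0,0.04,0,0,0.12,0.4],[0.0135,0,0.08,0,0,0.12,0.4],[0.0135,0,0.105,0,0,0.12,0.4],[0.0135,0,0.118,0,0,0.12,0.4],[0.0135,0,0.125,0,0,0.12,0.4],[0.0135,0,0.1275,0,0,0.12,0.4],[0.0135,0,0.1275,0,0,0.12,0.2],[0.0135,0,0.1275,0,0,0.12,0]]' 6
python3 - <<'E'
from ov import *
st(); c=camera("wrist"); i=np.ascontiguousarray(c["image"][:,:,::-1])
ov(c,i,[],(180,400,100,280),3.3,"pics/w24.png")
E
```

```text
time_s: 34.25
ee_pos: [0.4446, -0.0173, 0.0049]
eef_rot: [3.14, 0.002, 1.38]
force: [0.2, 0.1, 0.7]
grip_width: 0.0531
t 34.25 p [ 0.4446 -0.0173  0.0049] rpy [3.14e+00 2.00e-03 1.38e+00] f [0.2 0.1 0.7] w 0.0531 q [-0.12  0.36  1.98 -0.    0.8   0.07]
```

View pics/w24.png

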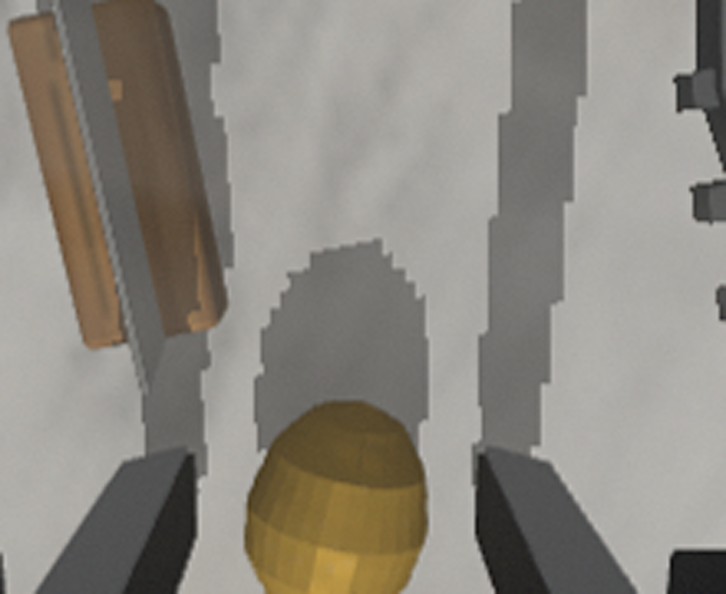

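```bash
python3 -m jog '[[0,0,0.003,0,0,0,-0.1],[0,0,0.003,0,0,0,-0.2],[0,0,0.003,0,0,0,-0.3],[0,0,0.003,0,0,0,-0.6],[0,0,0.003,0,0,0,-0.6],[0,0,0.003,0,0,0,-0.6],[0,0,0.003,0,0,0,-0.6]]' 6
python3 -m jog '[[0,0,-0.01,0,0,0,-0.6],[0,0,-0.03,0,0,0,-0.6],[0,0,-0.06,0,0,0,-0.6],[0,0,-0.06,0,0,0,-0.6]]' 6
python3 - <<'E'
from ov import *
st(); c=camera("wrist"); i=np.ascontiguousarray(c["image"][:,:,::-1])
ov(c,i,[],(100,460,100,370),2.2,"pics/w25.png")
goto([.5777,-.295,.12],np.pi/2-.19)
E
```

```text
time_s: 35.0
ee_pos: [0.4445, -0.0172, 0.0019]
eef_rot: [3.14, 0.002, 1.38]
force: [-0.3, -0.1, 2.1]
grip_width: 0.0313
time_s: 35.4
ee_pos: [0.4462, -0.0173, 0.0654]
eef_rot: [3.134, 0.001, 1.38]
force: [-0.5, -0.3, -0.4]
grip_width: 0.0313
t 35.40 p [ 0.4462 -0.0173  0.0654] rpy [3.134e+00 1.000e-03 1.380e+00] f [-0.5 -0.3 -0.4] w 0.0313 q [-0.12  0.25  1.95 -0.    0.94  0.07]
row [-0.2477, 0.1829, -0.055] [0.0034, 0.001, -0.0006] len 0.313 ang 0.3
```

View pics/w25.png

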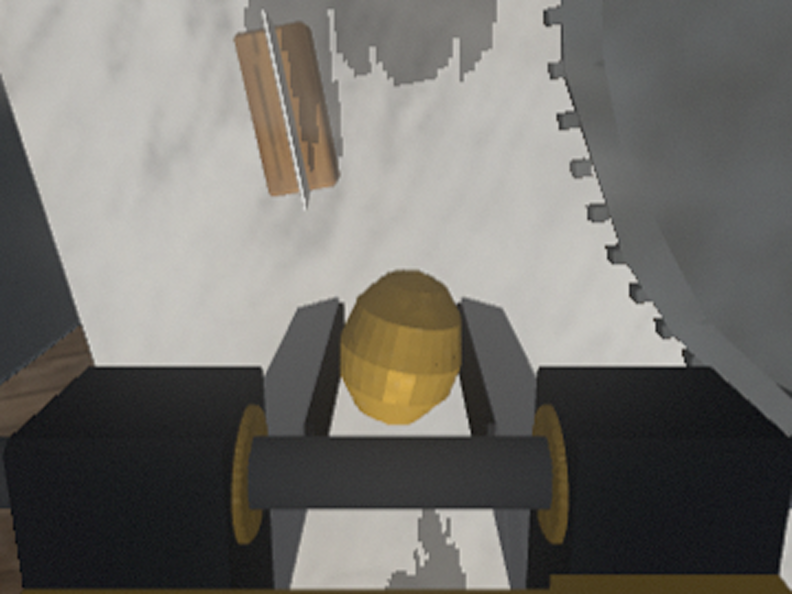

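```bash
python3 -m jog '[[-0.01,0.002,-0.03,0,0,0,-0.6],[-0.03,0.005,-0.055,0,0,0,-0.6],[-0.06,0.011,-0.055,0,0,0,-0.6],[-0.1,0.019,-0.055,0,0,0,-0.6],[-0.14,0.027,-0.055,0,0,0,-0.6],[-0.18,0.035,-0.055,0,0,0,-0.6],[-0.21,0.041,-0.055,0,0,0,-0.6],[-0.231,0.05,-0.055,0,0,0,-0.6],[-0.235,0.08,-0.055,0,0,0,-0.6],[-0.24,0.11,-0.055,0,0,0,-0.6],[-0.243,0.14,-0.055,0,0,0,-0.6],[-0.246,0.165,-0.055,0,0,0,-0.6],[-0.247,0.183,-0.055,0,0,0,-0.6],[-0.247,0.183,-0.055,0,0,0,-0.6],[-0.247,0.183,-0.055,0,0,0,-0.6]]' 6
python3 - <<'E'
from ov import *
st(); c=camera("wrist"); i=np.ascontiguousarray(c["image"][:,:,::-1])
ov(c,i,[(.5777,-.295,0,DISH)],(0,560,0,420),1.4,"pics/w26.png")
goto([.5777,-.295,.009],np.pi/2-.19)
E
```

```text
time_s: 36.95
ee_pos: [0.5773, -0.294, 0.1187]
eef_rot: [3.138, 0.001, 1.38]
force: [-0.5, 0.1, -1.4]
grip_width: 0.0315
t 36.95 p [ 0.5773 -0.294   0.1187] rpy [3.138e+00 1.000e-03 1.380e+00] f [-0.5  0.1 -1.4] w 0.0315 q [-0.53  0.59  1.31  0.    1.24 -0.34]
row [-0.0007, 0.0003, 0.1102] [0.0024, 0.0007, -0.0007] len 0.110 ang 0.2
```

View pics/w26.png

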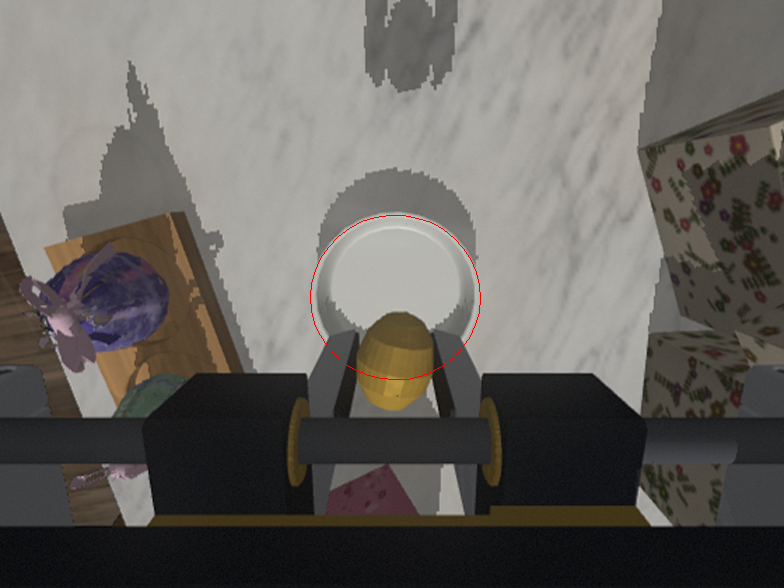

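```bash
python3 -m jog '[[0,0,0.03,0,0,0,-0.6],[0,0,0.06,0,0,0,-0.6],[0,0,0.08,0,0,0,-0.6],[0,0,0.095,0,0,0,-0.6],[0,0,0.102,0,0,0,-0.6],[0,0,0.107,0,0,0,-0.6],[0,0,0.109,0,0,0,-0.6],[0,0,0.109,0,0,0,-0.6]]' 6
python3 -m jog '[[0,0,0.001,0,0,0,-0.6],[0,0,0.002,0,0,0,-0.6],[0,0,0.002,0,0,0,-0.6]]' 4
```

```text
time_s: 37.8
ee_pos: [0.5778, -0.2944, 0.0107]
eef_rot: [3.137, 0.001, 1.38]
force: [-0.2, -0.0, -0.6]
grip_width: 0.0313
time_s: 38.1
ee_pos: [0.5778, -0.2944, 0.0089]
eef_rot: [3.137, 0.001, 1.38]
force: [-1.1, 0.4, -0.2]
grip_width: 0.0316
```

```bash
python3 -m jog '[[0,0,0.001,0,0,0,-0.6],[0,0,0.002,0,0,0,-0.6],[0,0,0.0025,0,0,0,-0.6],[0,0,0.0025,0,0,0,-0.6]]' 4
```

```text
time_s: 38.5
ee_pos: [0.5779, -0.2945, 0.0068]
eef_rot: [3.137, 0.002, 1.38]
force: [-2.0, 1.2, 3.9]
grip_width: 0.0316
```

Contact; release gently (limited opening inside the dish) and retreat.

```bash
python3 -m jog '[[0,0,0,0,0,0,-0.32],[0,0,0,0,0,0,-0.28],[0,0,0,0,0,0,-0.24],[0,0,0,0,0,0,-0.18],[0,0,0,0,0,0,-0.1],[0,0,0,0,0,0,-0.05],[0,0,0,0,0,0,-0.05],[0,0,-0.03,0,0,0,-0.05],[0,0,-0.07,0,0,0,-0.05],[0,0,-0.12,0,0,0,0],[0,0,-0.16,0,0,0,0],[-0.02,-0.04,-0.19,0,0,0,0],[-0.02,-0.08,-0.22,0,0,0,0],[-0.02,-0.11,-0.25,0,0,0,0],[-0.02,-0.11,-0.25,0,0,0,0]]' 4
python3 - <<'E'
from ov import *
st(); c=camera("wrist"); i=np.ascontiguousarray(c["image"][:,:,::-1])
ov(c,i,[],(0,560,0,420),1.4,"pics/w27.png")
c=camera("scene"); i=np.ascontiguousarray(c["image"][:,:,::-1]); ov(c,i,[],(100,460,90,360),2.2,"pics/s27.png")
c=camera("top"); i=np.ascontiguousarray(c["image"][:,:,::-1]); ov(c,i,[],(100,500,120,320),2,"pics/t27.png")
E
```

```text
time_s: 40.0
ee_pos: [0.4635, -0.2931, 0.2616]
eef_rot: [3.13, 0.005, 1.378]
force: [-0.0, -0.4, -0.4]
grip_width: 0.0472
t 40.00 p [ 0.4635 -0.2931  0.2616] rpy [3.13  0.005 1.378] f [-0.  -0.4 -0.4] w 0.0472 q [-0.63  0.25  1.45  0.    1.42 -0.44]
```

View pics/w27.png

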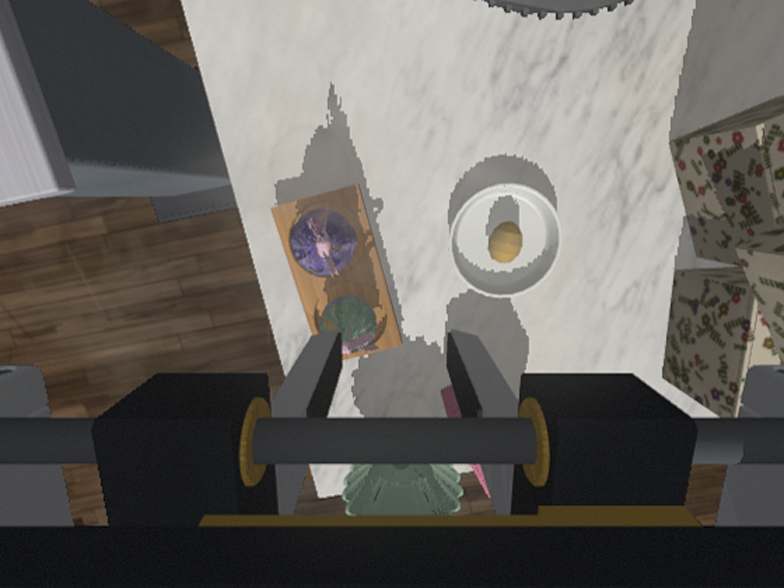

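View pics/s27.png

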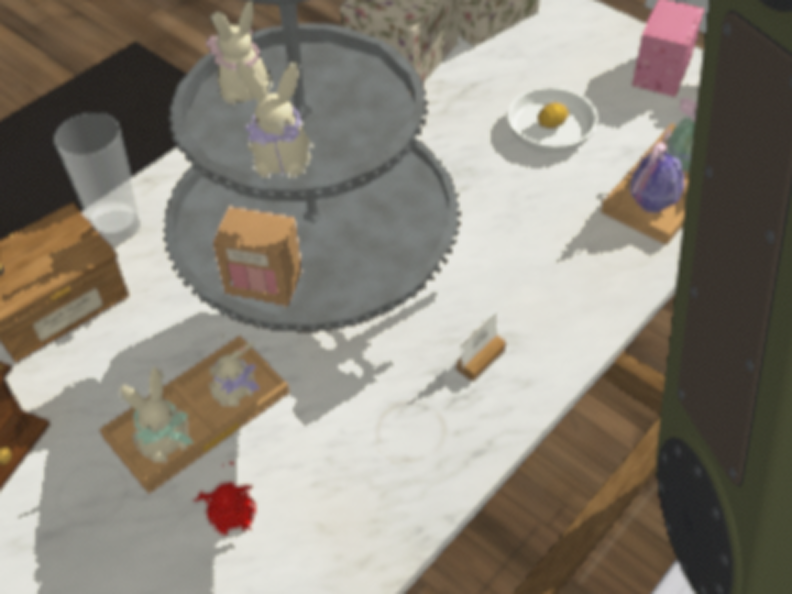

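View pics/t27.png

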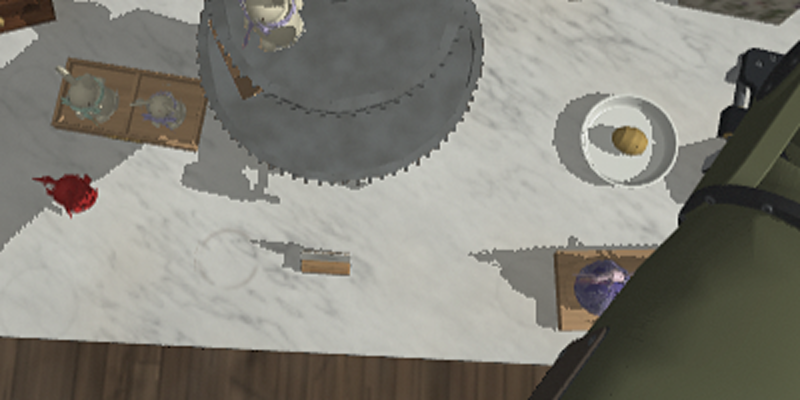

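All five sweets are upright in place and the sign has not moved, so I am handing in.

```bash
python3 -c "
from station import ctrl
print(ctrl.hand_in())"
```

```text
the job is handed in; nothing more can be done
None
```

All five sweets are in place and the job is handed in at about 40 s, well inside the 136 s limit. I placed the tall hare (left bay), the small hare (right bay), the mint egg (right well), the violet egg (left well), then the foil egg in the dish.

In the last pictures from all three cameras:
- **Sweets:** both hares stand in their own bays, both tin eggs are upright in their wells, and the foil egg lies in the dish.
- **Surroundings:** the price sign and the red hare look unmoved, the stand was left alone, and the gripper is clear of everything. In the top picture the arm hid the mint egg, so I confirmed that one from the wrist camera.

Two things were less than clean:
- **Tall hare:** I gripped it about 4 mm higher than advised, to keep the gripper body off its ears. It pitched slightly in the grip and touched the tray floor about 5 mm early, with about 16 N of wrist force. I loosened the grip and lowered it a little further. As the fingers opened it settled upright.
- **Camera positions:** the top camera placed things 3 to 6 mm to the right of where the wrist camera did, and the scene camera agreed with the wrist camera. I used the wrist camera's positions.

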